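# Proof-pull an autoclaved bottle carrier on the bench pull gauge

## Robot

A 6-joint arm with a two-finger parallel gripper is mounted at the origin on the work surface. World frame = base frame: x ahead of the robot, y to its left, z up, the work surface at z = 0. Lengths are in m, angles in degrees, forces in N, time in s.
With the tool pointing down it reaches from about 0.4 to 0.825 m from the base axis. Payload 7 kg.
Tool frame: the origin (TCP) lies at the very end of the fingers, on their centre line; the grasp point (between the pads) lies 19 mm behind it; z points along the fingers, y is the direction in which the jaws open and shut (so a half turn about z gives the same grasp; the last joint's range is limited). The gripper opens to 88 mm and grips with 3 to 60 N. Pads are 19 mm wide; open, the fingers measure 130 mm over their backs; the gripper's body (78 mm by 193 mm) begins 47 mm behind the grasp point.
Start: joints at [-49.612, 20.546, 0.682, 0, -70.136, -16.507], TCP at [0.273, -0.617, 0.188] pointing down, gripper open.
Joint ranges: [-176.03, 176.03], [-82.01, 121.73], [-58.28, 71.71], [-173.87, 95.51], [-174.79, -0.11], [-173.66, 173.66]. Speed limits (degrees/s): [136.94, 136.94, 172.46, 180, 180, 180].

## Interface

Orientations are given as [roll, pitch, yaw] about the fixed x, y, z axes, in that order (R = Rz(yaw) Ry(pitch) Rx(roll)).
In Python, from plant import telemetry, snapshot, calibration, workorder gives the robot as it stands. The module is installed in compiled form; this text tells all that it offers.
- The arm moves only by the tool step_arm, never from a script. Its argument "plan" is text: rows parted by semicolons, each of 7 numbers parted by spaces: the finger opening in cm, from 0 to 8.76, then the shift along the tool's x, y, z in cm, then the turn, a rotation vector about the tool's x, y, z in degrees. A call has 1 to 12 rows; each row shifts and turns the commanded pose from where the row before left it, along the tool's axes as they then stand; what a row does not reach is not made up. A row lasts 1/12 s, in which the tool goes at most 41.7 mm and 7.16 degrees, less where a joint would pass 70% of its speed; a pose out of reach is approached as far as the arm can. A call with a gripper value outside its range is refused whole. The fingers move at their own pace and stop on an object; the grip force is fixed at half the most. Time passes only in rows, so rows that do not move let the fingers close. It gives the time, the measured TCP pose, the force and the opening at its end, in the units of the state.
- telemetry.get_obs(): the state, without advancing time (a new reading comes with each control period).
- snapshot(name): name is "scene" or "top" or "wrist"; returns the picture (400x640x3 uint8, blue, green, red); there is no depth.
- calibration(name): a dict with "K" (3x3 intrinsics, pixels), "k1" (the pictures are not rectified: a ray, as slopes to the right and down, at radius r is drawn at 1 + k1 r^2 times it, then the intrinsics apply), "camera_from_world" (4x4, takes a point from world to camera coordinates). Camera axes: x right, y up, looking along -z (the intrinsics and any distortion apply to the point x, -y, -z); pixel columns grow to the right and rows downward; lengths in m; the calibration is good to about 2 mm. A picture is of the moment at which its call begins: read the wrist's pose just before it. calibration takes no time and is no camera call; for the wrist camera it gives the pose at the moment of the call.
- workorder.close_job(): hands the job in, once; it reports no verdict.
The state is a dict: "clock": time; "joint_pos": joint angles; "qvel": joint speeds; "tau": joint torques, N m; "tool_pos": TCP position; "orientation": TCP orientation; "force": force on the tool from outside, world axes, zero at the start; "moment": the same for the moment, N m; "opening": finger opening in m.
Only numpy, scipy, OpenCV 4.12 (cv2) and the standard library are available. Lean on these libraries where they do the work, as an engineer would, in place of code of your own. Each camera call takes 0.05 s, during which the arm holds its last target.

## Task

The bottle carriers are back from the autoclave: proof-test the blue one. Slide its yoke fully in under the collar of the dummy bottle neck on the pull gauge, lift it straight up by its grip until the gauge's yellow index stands in the red band (15 N), no further than the band, keep it there for at least one second, then ease the gauge gently back to zero without letting it snap. Draw the carrier off the neck and stand it upright in the free half of the green tray of tested carriers, and leave everything else where it is.

Things in the scene. Friction and masses are not known exactly. Their poses are not given: they have to be found in the camera images.
- blue_carrier: Blue plastic bottle carrier, 0.12 kg, 100 mm high, standing in the steel tray beside an orange one. Origin: centre of the yoke's slot, on the underside; z up, the slot's open mouth faces +x. Yoke: flat U 9 mm thick, 84 mm wide; slot 44 mm wide, closed end at x -22 mm; yoke spans x -42 to +46 mm, tips slightly flared. Two arms (22 mm in x, 8 mm thick) at y +-38 mm rise to the grip.
- blue_carrier_grip (a point): Middle of the blue carrier's hand grip, 90 mm above its underside, straight above the slot centre. The grip is a bar along the carrier's y, 22 mm thick in x, 20 mm high, 68 mm free between the arms.
- gauge: Fixed bench pull gauge: grey base plate 150 x 150 x 15 mm, square aluminium column 46 mm wide, 140 mm high, with a white scale on its +x face, 0 to 20 N upward, red band about 13.3 to 16.7 N. Origin: centre of the base's underside; z up. On top sits the sprung drawbar with a dummy bottle neck.
- gauge_pull (a joint): How far the sprung drawbar, with yellow index and dummy neck, is pulled up out of the column, in m: 0 at rest, at most 0.098. Tared, about 214 N/m with a little friction: 0.070 m is 15 N, the middle of the red band, which spans 0.062 to 0.078 m. It springs back hard if let go.
- neck (a point): Axis of the dummy neck at the underside of its collar, 175 mm above the bench at rest; rises with the drawbar. Below it: white round neck 36 mm in diameter, 26 mm high, then a grey shoulder disc 54 mm in diameter. Above it: blue collar 58 mm in diameter, 16 mm high. The yoke slides in sideways, from any side, between shoulder and collar, until the slot centre is on the axis.
- green_tray: Fixed shallow green tray for tested carriers, 170 mm (its x) by 270 mm (its y) outside, walls 28 mm high and 4 mm thick, floor 4 mm thick. Origin: centre of the underside. The white carrier already stands in its +y half.
- free_half (a point): Middle of the free half of the green tray, at its -y side, on the tray's floor (62 mm from the tray's middle, 4 mm above the bench).
- steel_tray: Fixed steel tray, same size as the green one, with the blue and the orange carrier; origin at the centre of the underside. Steel and green tray stand left and right of the gauge, either way round.
- orange_carrier: Orange carrier, same shape as the blue one, standing beside it in the steel tray; stays there. Origin as on the blue one.
- white_carrier: White, already tested carrier, same shape, standing in the green tray; stays there. Origin as on the blue one.
- reagent_bottle: Glass bottle with blue cap, 86 mm in diameter, 170 mm high, beyond the gauge; stays. Origin: centre of underside.
- jar: Amber jar with green lid, 72 mm in diameter, 110 mm high, beyond the gauge; stays. Origin: centre of underside.
- beaker: White beaker, 80 mm in diameter, 100 mm high, at the right; stays. Origin: centre of underside.
- tip_box: Grey box with blue lid, 85 x 120 x 68 mm, to the right of the robot; stays. Origin: centre of underside.
- mouse: Black computer mouse, 100 x 60 x 34 mm, at the left; stays. Origin: centre of underside.
Not all that is in view belongs to the job. What is shaped like the blue_carrier but pink is not meant. Leave any orange look-alike of the gauge alone.

How it is judged (in metres and radians):
On the way, in this order (a step that is already met when the one before it is completed fails the run):
1. the blue carrier's yoke is in under the collar of the gauge's neck, with the gauge still near zero (horizontal distance between blue_carrier and neck below 0.015 m and z of blue_carrier in the frame of neck between -0.03 and -0.006 m and value of joint gauge_pull below 0.02 m), for 0.05 s.
2. the carrier holds the gauge in the red band for a second (value of joint gauge_pull between 0.0615 and 0.0785 m and contact force between blue_carrier and gauge above 8 N), for 0.9 s.
3. the gauge has been eased back to zero with the carrier still under the collar (horizontal distance between blue_carrier and neck below 0.015 m and z of blue_carrier in the frame of neck between -0.03 and -0.006 m and value of joint gauge_pull below 0.005 m), for 0.05 s.
At the end, for the whole second after the job is handed in: The blue carrier stands flat and upright (within 4 degrees, at most 4 mm off the floor) and at rest on the floor of the green tray, with its slot centre within 45 mm (tray's x) and 35 mm (tray's y) of the middle of the free half; the gauge is at zero (within 4 mm); everything else is where it was (x of blue_carrier in the frame of free_half between -0.045 and 0.045 m and y of blue_carrier in the frame of free_half between -0.035 and 0.035 m and z of blue_carrier in the frame of free_half between -0.003 and 0.004 m and angle between blue_carrier's own z axis and vertical below 0.07 rad and linear speed of blue_carrier below 0.02 m/s and value of joint gauge_pull below 0.004 m); the robot touches nothing.
It fails at once if the gauge is pulled beyond the red band (over 80 mm, 17 N) (value of joint gauge_pull above 0.08 m).
It fails at once if the gauge snaps back (faster than 0.35 m/s) (velocity of joint gauge_pull below -0.35 m/s).
It fails at once if another carrier or a bystander is shifted by more than 20 mm or knocked over (distance of any of white_carrier, orange_carrier, reagent_bottle, jar, beaker, tip_box, mouse from where it was at the start of the episode above 0.02 m or angle between any of white_carrier, orange_carrier, reagent_bottle, jar, beaker, tip_box, mouse's own z axis and vertical above 0.5 rad).
It also fails if it takes over 64 s, if anything falls off the work surface, if the arm or the gripper's body presses on something with over 40 N, if the wrist force passes 120 N, or if a joint passes its speed limit or range.

## Working session

There is one attempt and no reset: what is moved stays moved. The work goes in short steps, Python scripts to look and compute and a tool call to move; the robot and the scene stay as the last step left them, time stands still between calls to the robot, and variables do not carry over. Pictures are saved under pics/ and viewed, and the job is handed in when it is done.

Besides the shell and the picture viewer there is one more tool, called after "Request:" in YAML: its name, and indented under it one key for each argument. step_arm: Moves the arm, as the interface text tells. Its arguments: {"type":"object","properties":{"plan":{"type":"string"}},"required":["plan"]}

```bash
mkdir -p pics
cat > h.py <<'E'
import numpy as np, cv2
from plant import telemetry, snapshot, calibration, workorder
E
python3 - <<'E'
from h import *
print(telemetry.get_obs())
for n in ("scene","top","wrist"):
    c=calibration(n); im=snapshot(n); cv2.imwrite(f"pics/{n}0.png",im)
    print(n,c["K"],c["k1"],np.round(c["camera_from_world"],3))
E
```

```text
{'clock': 0.0, 'joint_pos': array([-4.96132109e+01,  2.05897729e+01,  6.33478414e-01, -2.08906196e-02,
       -7.01370386e+01, -1.65059509e+01]), 'qvel': array([ 0.00466379, -0.03085961,  0.01072888,  0.055464  , -0.12608516,
       -0.0390253 ]), 'tau': array([ 2.88853098e-04, -5.82727432e+01,  2.93063396e+01,  6.99750647e+00,
        7.05208411e-03, -1.69954874e-04]), 'tool_pos': array([ 0.27299576, -0.61671156,  0.18733685]), 'orientation': array([ 1.79904933e+02, -7.69063861e-03, -1.56126269e+02]), 'force': array([-0.4190429 , -0.22681857, -0.59390045]), 'moment': array([-0.04251905,  0.04887948,  0.0055843 ]), 'opening': 0.08780549513227331}
scene [[363.83412608   0.         316.56327369]
 [  0.         363.83412608 197.31565746]
 [  0.           0.           1.        ]] -0.06101445639899933 [[ 0.34   0.94  -0.017 -0.161]
 [-0.707  0.267  0.655  0.287]
 [ 0.62  -0.211  0.755 -1.709]
 [ 0.     0.     0.     1.   ]]
top [[469.73251408   0.         325.65512829]
 [  0.         469.73251408 204.22706086]
 [  0.           0.           1.        ]] -0.04302842182613276 [[ 0.04  -0.999 -0.004 -0.003]
 [ 0.978  0.038  0.204 -0.546]
 [-0.204 -0.012  0.979 -1.541]
 [ 0.     0.     0.     1.   ]]
wrist [[331.19504813   0.         322.64573403]
 [  0.         331.19504813 202.59669485]
 [  0.           0.           1.        ]] -0.034988372348655906 [[-0.405  0.914  0.001  0.675]
 [-0.869 -0.384 -0.311  0.038]
 [-0.284 -0.127  0.95  -0.392]
 [ 0.     0.     0.     1.   ]]
```

View pics/scene0.png

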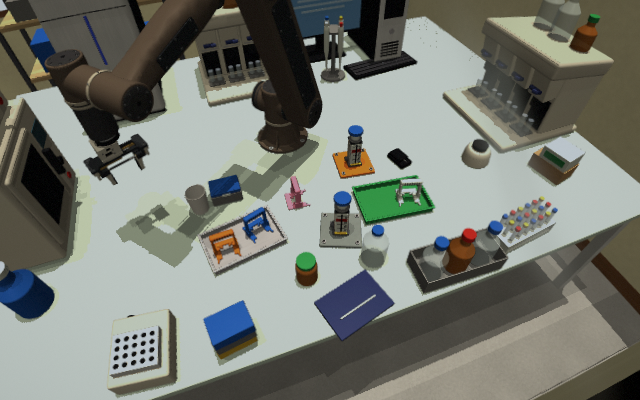

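View pics/top0.png

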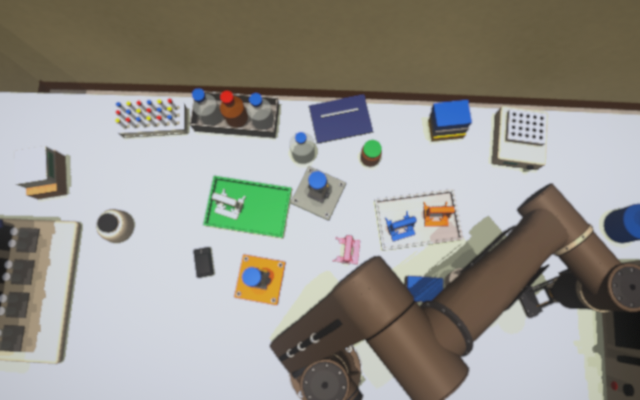

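View pics/wrist0.png

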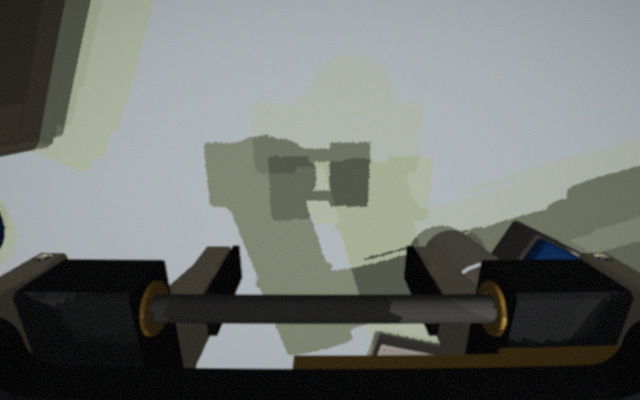

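The scene view shows the steel tray (blue carrier at 257,222, orange at 222,243), the gauge at (342,215) and the green tray at (393,198) with the white carrier. The top view has blue at (401,226), the gauge at (318,185) and the green tray at (248,207). I'll zoom in next.

Run:
```python
import cv2,numpy as np
a=cv2.imread("pics/top0.png")[130:280,190:470]
cv2.imwrite("pics/topz.png",cv2.resize(a,None,fx=2.85,fy=2.85,interpolation=cv2.INTER_CUBIC))
a=cv2.imread("pics/scene0.png")[160:300,180:450]
cv2.imwrite("pics/scz.png",cv2.resize(a,None,fx=2.9,fy=2.9,interpolation=cv2.INTER_CUBIC))
```

```text
(no output)
```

View pics/topz.png

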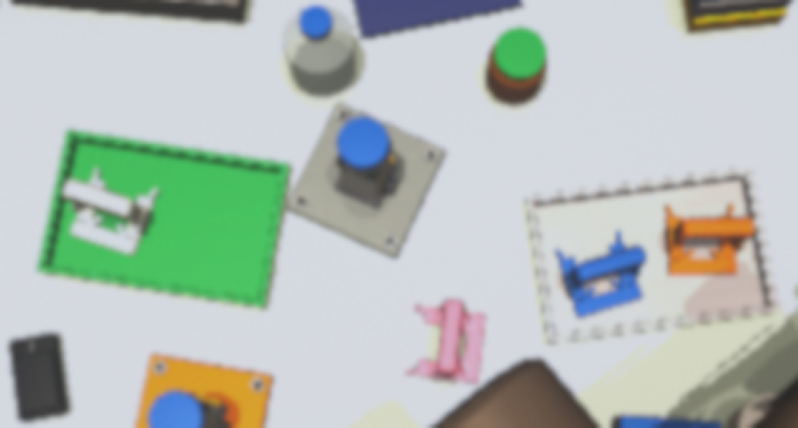

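View pics/scz.png

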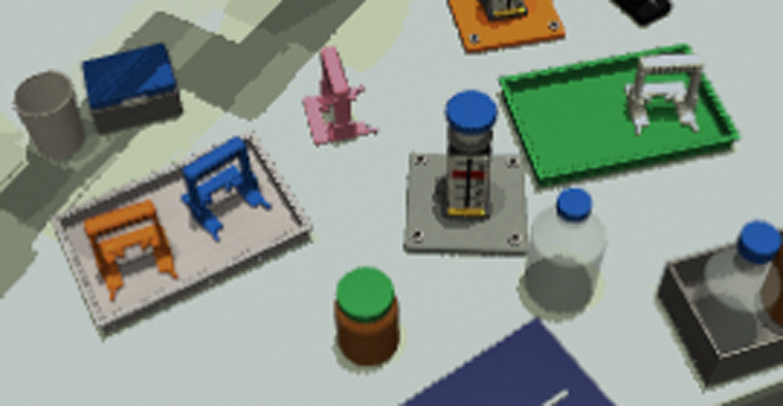

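```bash
cat >> h.py <<'E'
def ray(name,uv,c=None):
    c=c or calibration(name); K=np.array(c["K"]); T=np.array(c["camera_from_world"]); k=c["k1"]
    p=cv2.undistortPoints(np.array([[uv]],float),K,np.array([k,0,0,0,0.]))[0,0]
    R=T[:3,:3]; o=-R.T@T[:3,3]; d=R.T@np.array([p[0],-p[1],-1]); return o,d/np.linalg.norm(d)
def onz(name,uv,z,c=None):
    o,d=ray(name,uv,c); return o+d*(z-o[2])/d[2]
def proj(name,P,c=None):
    c=c or calibration(name); K=np.array(c["K"]); T=np.array(c["camera_from_world"])
    q=T[:3,:3]@np.array(P)+T[:3,3]; a=np.array([q[0],-q[1]])/-q[2]; a=a*(1+c["k1"]*(a@a)); return K[:2,:2]@a+K[:2,2]
E
python3 - <<'E'
from h import *
z=lambda u,v:(190+u/2.85,130+v/2.85)
s=lambda u,v:(180+u/2.9,160+v/2.9)
def t(l,u,v,h): print(l,np.round(onz("top",z(u,v),h),4))
t("blue bar L",566,276,.104);t("blue bar R",645,254,.104)
t("tipL",560,252,.013);t("tipR",620,235,.013);t("backL",580,316,.013);t("backR",643,298,.013)
t("collar",363,142,.191)
for q in [(341,104),(446,152),(397,258),(290,209)]: t("base",*q,.015)
for q in [(70,130),(291,166),(266,307),(40,270)]: t("green",*q,.028)
for q in [(527,201),(747,175),(773,311),(548,341)]: t("steel",*q,.028)
for n,q,h in [("bottlecap",(317,22),.17),("jar",(520,53),.11),("white bar",(103,196),.104),("orange bar",(710,227),.104),("pink",(452,340),.1)]: t(n,*q,h)
print("scene collar",onz("scene",s(471,112),.191))
print("scene bluebar", onz("scene",s(187,170),.104),onz("scene",s(246,145),.104))
E
```

```text
blue bar L [ 0.4685 -0.1904  0.104 ]
blue bar R [ 0.4977 -0.281   0.104 ]
tipL [ 0.5127 -0.1941  0.013 ]
tipR [ 0.5367 -0.2672  0.013 ]
backL [ 0.4352 -0.2194  0.013 ]
backR [ 0.4601 -0.2955  0.013 ]
collar [0.595  0.0461 0.191 ]
base [0.6889 0.0814 0.015 ]
base [ 0.6324 -0.0513  0.015 ]
base [0.4972 0.0042 0.015 ]
base [0.5529 0.1376 0.015 ]
green [0.6391 0.4138 0.028 ]
green [0.604  0.1382 0.028 ]
green [0.4292 0.1587 0.028 ]
green [0.4631 0.4347 0.028 ]
steel [ 0.5714 -0.1513  0.028 ]
steel [ 0.6146 -0.4202  0.028 ]
steel [ 0.4481 -0.4491  0.028 ]
steel [ 0.4018 -0.1795  0.028 ]
bottlecap [0.7399 0.1055 0.17  ]
jar [ 0.7321 -0.132   0.11  ]
white bar [0.5414 0.3483 0.104 ]
orange bar [ 0.5323 -0.3563  0.104 ]
pink [ 0.3905 -0.0622  0.1   ]
scene collar [0.60639791 0.04645115 0.191     ]
scene bluebar [ 0.50323425 -0.27469986  0.104     ] [ 0.4907571 -0.1983931  0.104    ]
```

Request:
step_arm:
  plan: "8.76 -2.9 2.2 -0.5 0 0 0;8.76 -2.9 2.2 -0.5 0 0 0;8.76 -2.9 2.2 -0.5 0 0 0;8.76 -2.9 2.2 -0.5 0 0 0;8.76 -2.9 2.2 -0.5 0 0 0;8.76 -2.9 2.2 -0.5 0 0 0;8.76 -2.9 2.2 -0.5 0 0 0;8.76 -2.9 2.2 -0.5 0 0 0;8.76 -2.9 2.2 -0.5 0 0 0;8.76 -2.9 2.2 -0.5 0 0 0;8.76 -2.9 2.2 -0.5 0 0 0;8.76 -2.9 2.2 -0.5 0 0 0"

```text
clock: 1.15
tool_pos: [0.4849, -0.2331, 0.2485]
orientation: [180.0, 0.0, -156.1]
force: [1.9, -0.7, 1.1]
opening: 0.0876
```

Request:
step_arm:
  plan: "8.76 0 0 0 0 0 -7;8.76 0 0 0 0 0 -7;8.76 0 0 0 0 0 -7;8.76 0 0 0 0 0 -7;8.76 0 0 0 0 0 -7;8.76 0 0 0 0 0 -7;8.76 0 0 0 0 0 -7;8.76 0 0 0 0 0 -7;8.76 0 0 0 0 0 -7;8.76 0 0 0 0 0 -7;8.76 0 0 0 0 0 -7;8.76 0 0 0 0 0 -7"

```text
clock: 2.15
tool_pos: [0.4844, -0.2348, 0.248]
orientation: [180.0, 0.0, -71.8]
force: [-1.1, -0.2, -0.3]
opening: 0.0876
```

Run:
```python
from h import *
o=telemetry.get_obs(); print(o["clock"],o["tool_pos"],o["orientation"],o["joint_pos"],o["force"])
c=calibration("wrist"); im=snapshot("wrist"); cv2.imwrite("pics/w1.png",im); cv2.imwrite("pics/t1.png",snapshot("top"))
np.save("c1.npy",c,allow_pickle=True)
```

```text
2.15 [ 0.48436142 -0.2348336   0.24802416] [ 1.79979351e+02  1.95546555e-02 -7.17770335e+01] [-4.99960453e+00  5.63798196e+00 -1.10454277e+01 -1.02587127e-02
 -7.33432774e+01  2.32255174e+01] [-1.14363885 -0.1578161  -0.31339365]
```

View pics/w1.png

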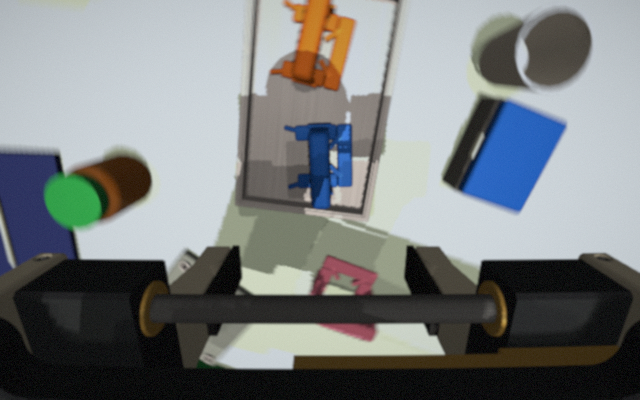

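The wrist view shows the blue bar running from about (320,124) to (321,207), with the tips to its left. Zooming in to measure.

Run:
```python
from h import *
im=cv2.imread("pics/w1.png"); a=im[105:225,260:400]
cv2.imwrite("pics/w1z.png",cv2.resize(a,None,fx=5,fy=5,interpolation=cv2.INTER_CUBIC))
```

```text
(no output)
```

View pics/w1z.png

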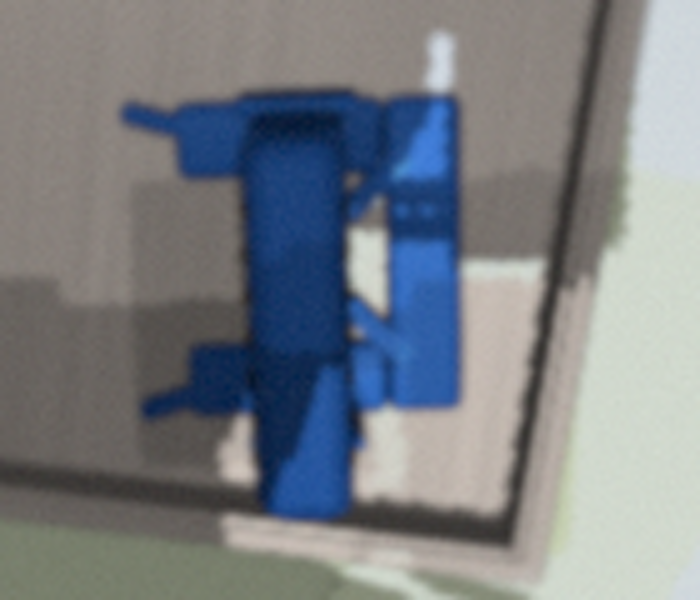

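Run:
```python
from h import *
c=np.load("c1.npy",allow_pickle=True).item()
T=c["camera_from_world"];print(-T[:3,:3].T@T[:3,3])
w=lambda u,v:(260+u/5,105+v/5)
def t(l,u,v,h): print(l,np.round(onz("wrist",w(u,v),h,c),4))
for q in [(250,130),(345,130),(265,515),(350,515),(245,92),(350,92)]: t("bar",*q,.104)
for q in [(458,95),(460,405),(125,110),(145,408),(387,230),(390,330)]: t("yoke",*q,.013)
```

```text
[ 0.51049393 -0.31626047  0.444805  ]
bar [ 0.5115 -0.2789  0.104 ]
bar [ 0.4932 -0.2849  0.104 ]
bar [ 0.4835 -0.2013  0.104 ]
bar [ 0.4659 -0.207   0.104 ]
bar [ 0.5147 -0.2858  0.104 ]
bar [ 0.4947 -0.2924  0.104 ]
yoke [ 0.464  -0.2939  0.013 ]
yoke [ 0.4359 -0.2169  0.013 ]
yoke [ 0.5437 -0.2637  0.013 ]
yoke [ 0.5164 -0.1895  0.013 ]
yoke [ 0.47   -0.2555  0.013 ]
yoke [ 0.4606 -0.2306  0.013 ]
```

Request:
step_arm:
  plan: "8.76 0.75 0 0 0 0 -1;8.76 0 0 2 0 0 0;8.76 0 0 2 0 0 0;8.76 0 0 2 0 0 0;8.76 0 0 2 0 0 0;8.76 0 0 2 0 0 0;8.76 0 0 2 0 0 0;8.76 0 0 2 0 0 0;8.76 0 0 1.6 0 0 0;8.76 0 0 1 0 0 0;8.76 0 0 0.7 0 0 0;8.76 0 0 0 0 0 0"

```text
clock: 3.25
tool_pos: [0.4862, -0.2419, 0.0741]
orientation: [179.9, 0.1, -71.2]
force: [-1.0, 0.3, -0.3]
opening: 0.0873
```

Run:
```python
from h import *
print(telemetry.get_obs()["tool_pos"])
im=snapshot("wrist"); cv2.imwrite("pics/w2.png",im)
a=snapshot("scene")[130:290,180:380]; cv2.imwrite("pics/s2.png",cv2.resize(a,None,fx=3.5,fy=3.5))
```

```text
[ 0.48615383 -0.24189166  0.07406506]
```

View pics/w2.png

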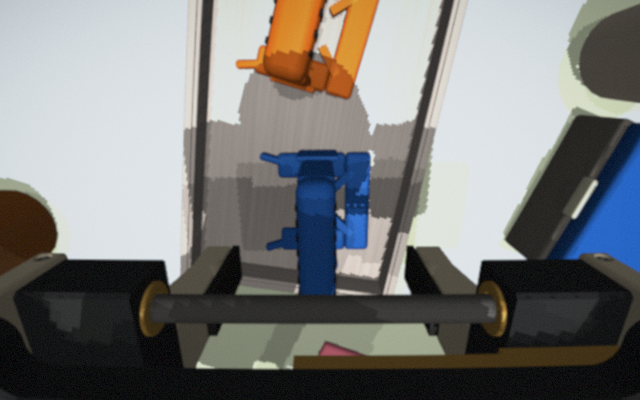

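View pics/s2.png

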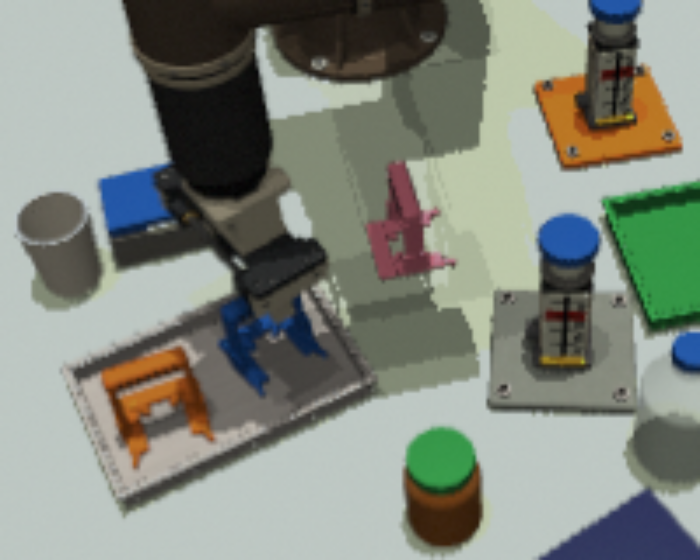

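The bar (318,240) is centred between the fingers (jaw centre about 322), so I'll close on it.

Request:
step_arm:
  plan: "1 0 0 0 0 0 0;1 0 0 0 0 0 0;1 0 0 0 0 0 0;1 0 0 0 0 0 0;1 0 0 0 0 0 0;1 0 0 0 0 0 0;1 0 0 0 0 0 0;1 0 0 0 0 0 0;1 0 0 0 0 0 0;1 0 0 0 0 0 0"

```text
clock: 4.18
tool_pos: [0.4869, -0.2421, 0.0753]
orientation: [-180.0, -0.0, -71.1]
force: [0.2, -0.7, 0.2]
opening: 0.0266
```

Request:
step_arm:
  plan: "1 0 0 0 0 0 0;1 0 0 0 0 0 0;1 0 0 0 0 0 0;1 0 0 0 0 0 0"

```text
clock: 4.52
tool_pos: [0.4869, -0.2421, 0.0752]
orientation: [180.0, 0.0, -71.1]
force: [0.2, -0.6, -0.4]
opening: 0.0105
```

Request:
step_arm:
  plan: "1 0 0 -0.5 0 0 0;1 0 0 -1 0 0 0;1 0 0 -1.5 0 0 0;1 0 0 -2 0 0 0;1 0 0 -2 0 0 0;1 0 0 -2 0 0 0;1 0 0 -2 0 0 0;1 0 0 -2 0 0 0;1 0 0 -2 0 0 0;1 0 0 0 0 0 0"

```text
clock: 5.35
tool_pos: [0.4889, -0.243, 0.2309]
orientation: [-179.7, -0.3, -71.1]
force: [0.8, 0.4, 1.0]
opening: 0.01
```

Run:
```python
from h import *
o=telemetry.get_obs();print(o["tool_pos"],o["orientation"],o["force"],o["moment"])
im=snapshot("wrist"); cv2.imwrite("pics/w3.png",im)
a=snapshot("scene")[130:290,180:380]; cv2.imwrite("pics/s3.png",cv2.resize(a,None,fx=3.5,fy=3.5))
```

```text
[ 0.48893111 -0.24301584  0.23085507] [-179.65768715   -0.26895408  -71.08713034] [0.80932464 0.36808484 0.98914193] [-0.09424601  0.03140816 -0.00494684]
```

View pics/w3.png

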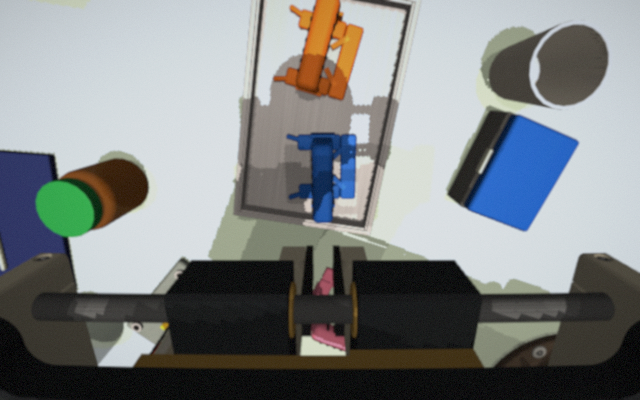

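View pics/s3.png

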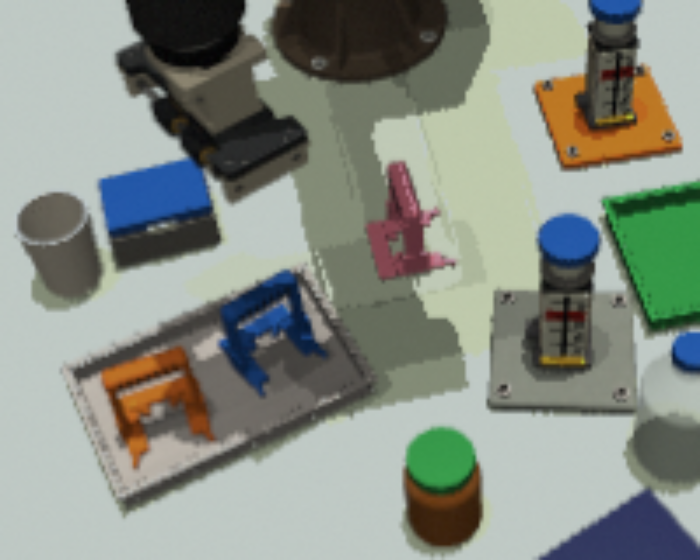

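Missed: the fingers closed to 10 mm and the carrier stayed in the tray. I'll check where the TCP projects and re-triangulate the bar.

Run:
```python
from h import *
from scipy.spatial.transform import Rotation as R
o=telemetry.get_obs();p=o["tool_pos"];r=R.from_euler("xyz",o["orientation"],degrees=True)
c=calibration("wrist");T=c["camera_from_world"];cc=-T[:3,:3].T@T[:3,3]
print("TCP px",proj("wrist",p,c),"cam in tool",r.inv().apply(cc-p),"view dir in tool",r.inv().apply(-T[2,:3]))
print("TCP in scene",proj("scene",p), "top",proj("top",p))
print("est bar ctr in scene",proj("scene",[.487,-.242,.104]))
im=cv2.imread("pics/s3.png")
```

```text
TCP px [321.55898179 233.74276993] cam in tool [ 0.08545191  0.00069654 -0.19682512] view dir in tool [-3.10579118e-01  3.41005052e-05  9.50547532e-01]
TCP in scene [246.93905193 189.2126426 ] top [410.97638939 214.95999847]
est bar ctr in scene [252.56887223 212.61014668]
```

Run:
```python
from h import *
from scipy.spatial.transform import Rotation as R
o=telemetry.get_obs();p=o["tool_pos"];r=R.from_euler("xyz",o["orientation"],degrees=True)
c=calibration("wrist")
for q in [(0,0,0),(.0095,0,0),(-.0095,0,0),(.0095,.005,-.019),(.0095,.005,0),(.0095,.015,0),(-.0095,.005,0),(0,.005,-.019),(0,.005,-.04)]: print(q,proj("wrist",p+r.apply(q),c))
im=snapshot("wrist")
a=im[90:300,220:420]; cv2.imwrite("pics/w3z.png",cv2.resize(a,None,fx=2.8,fy=2.8,interpolation=cv2.INTER_CUBIC))
a=snapshot("scene")[150:250,200:320]; cv2.imwrite("pics/s3z.png",cv2.resize(a,None,fx=5,fy=5,interpolation=cv2.INTER_CUBIC))
```

```text
(0, 0, 0) [321.55898179 233.74276993]
(0.0095, 0, 0) [321.54183906 219.99137477]
(-0.0095, 0, 0) [321.5757746  247.10870568]
(0.0095, 0.005, -0.019) [330.03555253 231.76090069]
(0.0095, 0.005, 0) [329.40109487 219.990092  ]
(0.0095, 0.015, 0) [345.11624298 219.98547   ]
(-0.0095, 0.005, 0) [329.21680153 247.10708   ]
(0, 0.005, -0.019) [329.92336209 246.59369445]
(0, 0.005, -0.04) [330.74873985 263.85173052]
```

View pics/w3z.png

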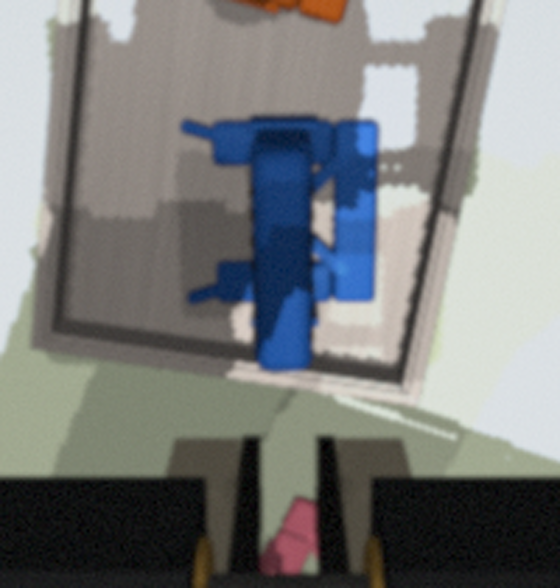

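View pics/s3z.png

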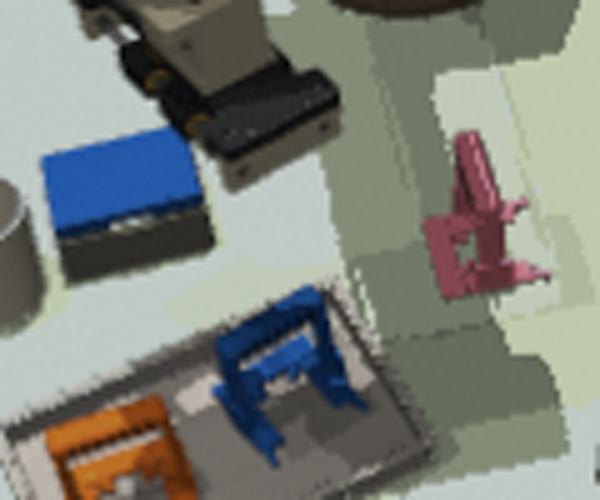

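Run:
```python
from h import *
from scipy.spatial.transform import Rotation as R
o=telemetry.get_obs();p=o["tool_pos"];r=R.from_euler("xyz",o["orientation"],degrees=True)
for q in [(-.039,-.0965,-.066),(.039,-.0965,-.066),(-.039,-.0965,-.09),(.039,-.0965,-.09),(0,0,0),(0,0,-.04)]:
    u=proj("scene",p+r.apply(q)); print(q,np.round((u-[200,150])*5), "top",np.round(proj("top",p+r.apply(q)),1))
im=cv2.imread("pics/w2.png")
t=snapshot("top");cv2.imwrite("pics/t3.png",cv2.resize(t[130:330,330:560],None,fx=3,fy=3,interpolation=cv2.INTER_CUBIC))
```

```text
(-0.039, -0.0965, -0.066) [356. 184.] top [391.5 183.9]
(0.039, -0.0965, -0.066) [246. 246.] top [416.7 176.5]
(-0.039, -0.0965, -0.09) [351. 157.] top [392.6 181.8]
(0.039, -0.0965, -0.09) [240. 220.] top [418.3 174.3]
(0, 0, 0) [235. 197.] top [410.8 215.4]
(0, 0, -0.04) [225. 155.] top [413.2 212.9]
```

View pics/t3.png

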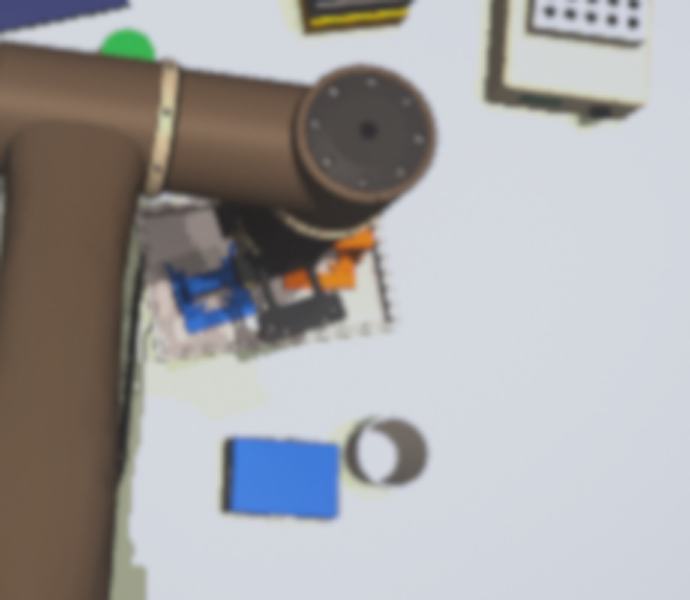

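Run:
```python
from h import *
from scipy.spatial.transform import Rotation as R
o=telemetry.get_obs();p=o["tool_pos"];r=R.from_euler("xyz",o["orientation"],degrees=True)
out=[]
for n,(x,y) in (("top",(380,180)),("scene",(190,140))):
    f=7 if n=="top" else 5.5
    im=snapshot(n)[y:y+85 if n=="top" else y+100, x:x+100 if n=="top" else x+125]
    im=cv2.resize(im,None,fx=f,fy=f,interpolation=cv2.INTER_CUBIC)
    for q,col in [((0,0,0),(0,0,255)),((0,0,-.066),(0,255,255)),((.039,.0965,-.066),(0,255,0)),((-.039,.0965,-.066),(0,255,0)),((.039,-.0965,-.066),(255,255,0)),((-.039,-.0965,-.066),(255,255,0)),((.085,0,-.197),(255,0,255))]:
        u=(proj(n,p+r.apply(q))-[x,y])*f; cv2.circle(im,tuple(int(v) for v in u),4,col,-1)
    cv2.imwrite(f"pics/{n}4.png",im)
```

```text
(no output)
```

View pics/top4.png

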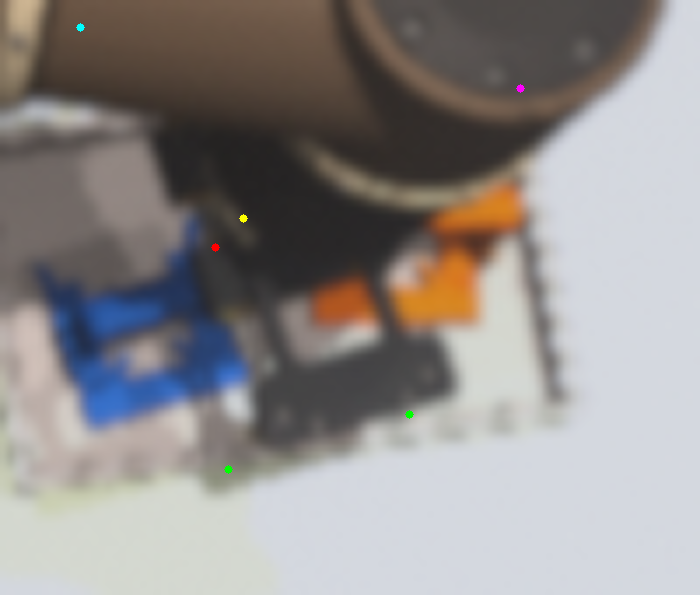

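View pics/scene4.png

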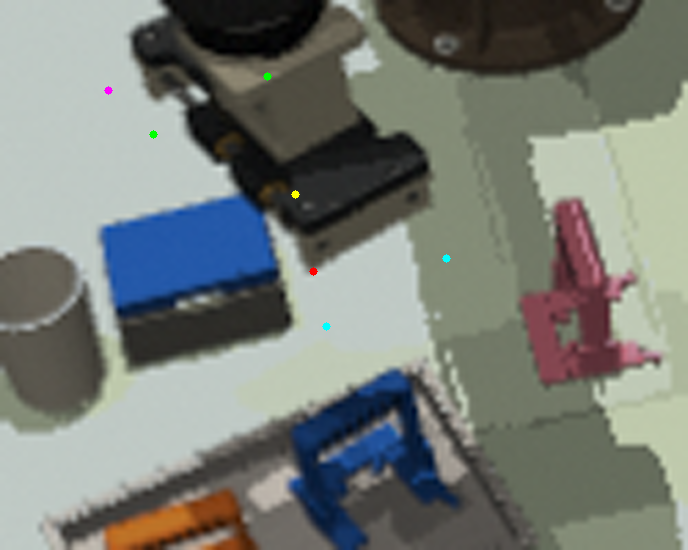

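The gripper body sits roughly 60 mm higher in both fixed views than the stated geometry predicts, so the fingers probably closed above the bar. I'll turn the tool so the scene camera can see the fingertips.

Request:
step_arm:
  plan: "8.76 0 0 0 0 0 7;8.76 0 0 0 0 0 7;8.76 0 0 0 0 0 7;8.76 0 0 0 0 0 7;8.76 0 0 0 0 0 7;8.76 0 0 0 0 0 7;8.76 0 0 0 0 0 7;8.76 0 0 0 0 0 7;8.76 0 0 0 0 0 7;8.76 0 0 0 0 0 7;8.76 0 0 0 0 0 7;8.76 0 0 0 0 0 0"

```text
clock: 6.7
tool_pos: [0.4866, -0.242, 0.2246]
orientation: [179.9, -0.1, -148.4]
force: [0.1, -0.3, 0.7]
opening: 0.084
```

Run:
```python
from h import *
from scipy.spatial.transform import Rotation as R
o=telemetry.get_obs();p=o["tool_pos"];print(p,o["orientation"],o["opening"]);r=R.from_euler("xyz",o["orientation"],degrees=True)
for n,(x,y) in (("scene",(190,120)),):
    f=5.5
    im=snapshot(n);cv2.imwrite("pics/scene5raw.png",im);im=im[y:y+105, x:x+125]
    im=cv2.resize(im,None,fx=f,fy=f,interpolation=cv2.INTER_CUBIC)
    for q,col in [((0,0,0),(0,0,255)),((0,.044,0),(0,0,255)),((0,-.044,0),(0,0,255)),((0,0,-.066),(0,255,255)),((0,.0965,-.066),(0,255,0)),((0,-.0965,-.066),(255,255,0))]:
        u=(proj(n,p+r.apply(q))-[x,y])*f; cv2.circle(im,tuple(int(v) for v in u),4,col,-1)
    cv2.imwrite(f"pics/{n}5.png",im)
```

```text
[ 0.48657724 -0.24199343  0.22460356] [ 1.79949526e+02 -5.59903894e-02 -1.48446485e+02] 0.08395273215612223
```

View pics/scene5.png

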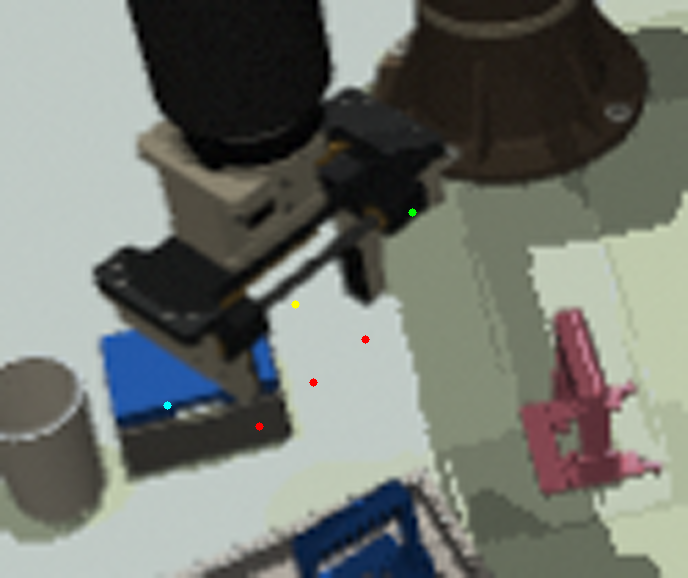

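Run:
```python
from h import *
im=snapshot("wrist");cv2.imwrite("pics/w6.png",cv2.resize(im[200:400],None,fx=1.25,fy=1.25))
im=cv2.imread("pics/scene5raw.png")[150:205,220:280];cv2.imwrite("pics/scene6.png",cv2.resize(im,None,fx=11,fy=11,interpolation=cv2.INTER_CUBIC))
t=snapshot("top")[160:280,340:480];cv2.imwrite("pics/top6.png",cv2.resize(t,None,fx=5,fy=5,interpolation=cv2.INTER_CUBIC))
```

```text
(no output)
```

View pics/w6.png

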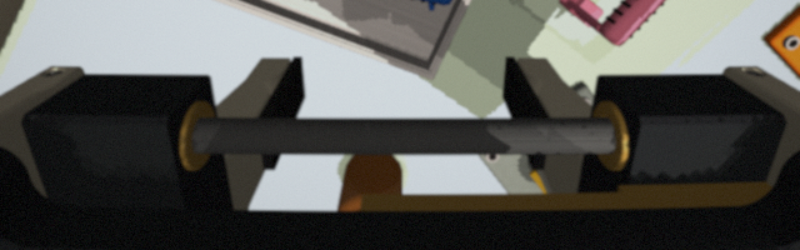

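View pics/scene6.png

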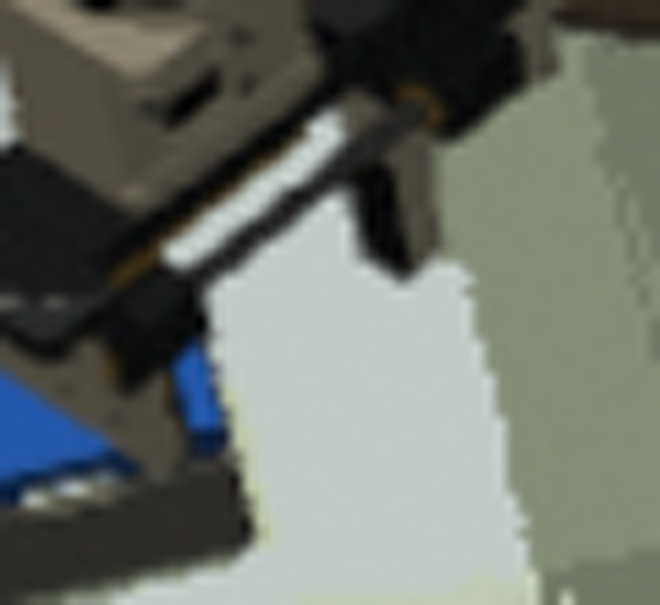

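View pics/top6.png

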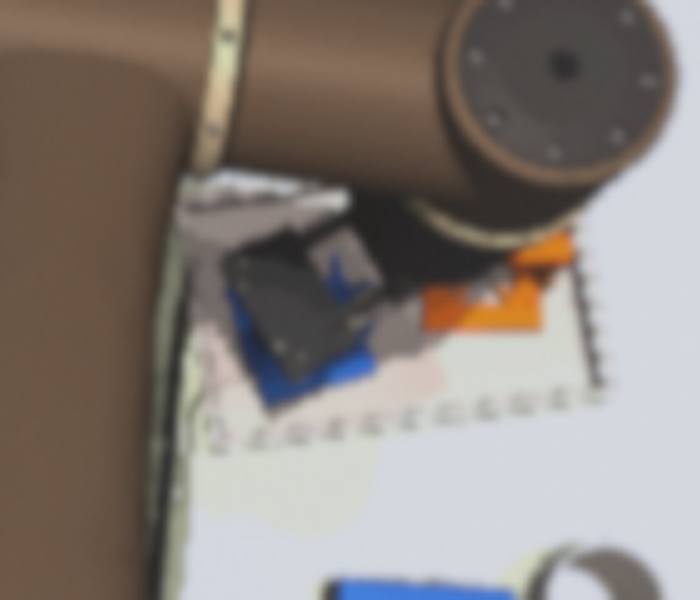

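Run:
```python
from h import *
from scipy.spatial.transform import Rotation as R
o=telemetry.get_obs();p=o["tool_pos"];r=R.from_euler("xyz",o["orientation"],degrees=True);c=calibration("wrist")
for s in (1,-1):
  for x in (.0095,-.0095):
    for dz in (0,-.02,-.03,-.042):
        q=p+r.apply((x,s*.042,dz)); print(s,x,dz,"scene6",np.round((proj("scene",q)-[220,150])*11),"wrist",np.round(proj("wrist",q,c)))
def tri(us,uw):
    A=[];b=[]
    for n,u,cc in(("scene",us,None),("wrist",uw,c)):
        oo,d=ray(n,u,cc);M=np.eye(3)-np.outer(d,d);A.append(M);b.append(M@oo)
    X=np.linalg.lstsq(np.vstack(A),np.hstack(b),rcond=None)[0];return X,r.inv().apply(X-p)
print(tri((220+405/11,150+278/11),(241.6,280)),tri((220+405/11,150+278/11),(404,280)))
```

```text
1 0.0095 0 scene6 [374. 339.] wrist [389. 220.]
1 0.0095 -0.02 scene6 [364. 293.] wrist [396. 233.]
1 0.0095 -0.03 scene6 [359. 269.] wrist [400. 240.]
1 0.0095 -0.042 scene6 [353. 241.] wrist [405. 250.]
1 -0.0095 0 scene6 [419. 366.] wrist [387. 247.]
1 -0.0095 -0.02 scene6 [409. 320.] wrist [394. 262.]
1 -0.0095 -0.03 scene6 [405. 297.] wrist [397. 270.]
1 -0.0095 -0.042 scene6 [399. 268.] wrist [402. 282.]
-1 0.0095 0 scene6 [173. 505.] wrist [258. 220.]
-1 0.0095 -0.02 scene6 [160. 459.] wrist [251. 233.]
-1 0.0095 -0.03 scene6 [153. 436.] wrist [247. 240.]
-1 0.0095 -0.042 scene6 [146. 408.] wrist [242. 250.]
-1 -0.0095 0 scene6 [218. 534.] wrist [259. 247.]
-1 -0.0095 -0.02 scene6 [206. 489.] wrist [253. 262.]
-1 -0.0095 -0.03 scene6 [199. 466.] wrist [250. 270.]
-1 -0.0095 -0.042 scene6 [192. 438.] wrist [245. 282.]
(array([ 0.50402739, -0.23990818,  0.29069072]), array([-0.01574445, -0.00737121, -0.06578891])) (array([ 0.47258799, -0.19964666,  0.26301841]), array([-0.0105419 ,  0.04343203, -0.03809148]))
```

The wrist and scene views agree that the fingertips really sit about 39 mm short of the reported TCP, so the bar needs a reported z of about 0.036. I'll rotate back and descend again.

Request:
step_arm:
  plan: "8.76 0 0 1 0 0 -7;8.76 0 0 1 0 0 -7;8.76 0 0 1 0 0 -7;8.76 0 0 1 0 0 -7;8.76 0 0 1 0 0 -7;8.76 0 0 1 0 0 -7;8.76 0 0 1 0 0 -7;8.76 0 0 1 0 0 -7;8.76 0 0 1 0 0 -7;8.76 0 0 1 0 0 -7;8.76 0 0 1 0 0 -7;8.76 0 0 0 0 0 0"

```text
clock: 7.85
tool_pos: [0.4856, -0.2417, 0.1132]
orientation: [179.8, 0.1, -70.6]
force: [-0.1, -0.2, 0.1]
opening: 0.0875
```

Request:
step_arm:
  plan: "8.76 0 0 1 0 0 0;8.76 0 0 1 0 0 0;8.76 0 0 1 0 0 0;8.76 0 0 1 0 0 0;8.76 0 0 1 0 0 0;8.76 0 0 1 0 0 0;8.76 0 0 1 0 0 0;8.76 0 0 0.9 0 0 0;8.76 0 0 0 0 0 0;8.76 0 0 0 0 0 0"

```text
clock: 8.68
tool_pos: [0.4865, -0.2421, 0.0356]
orientation: [179.9, 0.0, -71.1]
force: [1.3, 0.2, 0.1]
opening: 0.0875
```

Run:
```python
from h import *
print(telemetry.get_obs()["tool_pos"],telemetry.get_obs()["force"])
im=snapshot("wrist"); cv2.imwrite("pics/w7.png",im)
```

```text
[ 0.48646744 -0.24205295  0.0356305 ] [1.31422599 0.23283895 0.06537536]
```

View pics/w7.png

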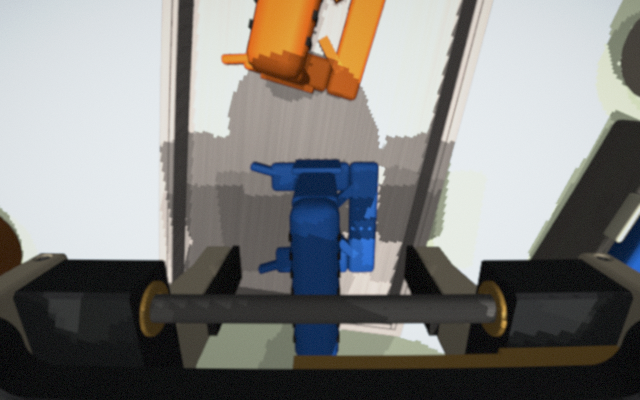

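The bar spans rows 170–350 at column 316, so the fingertips (rows 246–280) now straddle it. Closing again.

Request:
step_arm:
  plan: "1 0 0 0 0 0 0;1 0 0 0 0 0 0;1 0 0 0 0 0 0;1 0 0 0 0 0 0;1 0 0 0 0 0 0;1 0 0 0 0 0 0;1 0 0 0 0 0 0;1 0 0 0 0 0 0;1 0 0 0 0 0 0;1 0 0 0 0 0 0;1 0 0 0 0 0 0;1 0 0 0 0 0 0"

```text
clock: 9.73
tool_pos: [0.4867, -0.242, 0.0361]
orientation: [180.0, 0.0, -71.1]
force: [-0.4, -1.2, -1.6]
opening: 0.022
```

Request:
step_arm:
  plan: "1 0 0 0 0 0 0;1 0 0 0 0 0 0;1 0 0 -0.3 0 0 0;1 0 0 -0.7 0 0 0;1 0 0 -1 0 0 0;1 0 0 -1 0 0 0;1 0 0 -1 0 0 0;1 0 0 -1 0 0 0;1 0 0 -1 0 0 0;1 0 0 -1 0 0 0;1 0 0 0 0 0 0"

```text
clock: 10.65
tool_pos: [0.4884, -0.2425, 0.109]
orientation: [-179.8, -0.1, -71.1]
force: [0.2, 0.3, -1.4]
opening: 0.0219
```

Run:
```python
from h import *
print(telemetry.get_obs()["tool_pos"],telemetry.get_obs()["force"])
im=snapshot("wrist"); cv2.imwrite("pics/w8.png",im)
a=snapshot("scene")[130:290,180:380]; cv2.imwrite("pics/s8.png",cv2.resize(a,None,fx=3.5,fy=3.5))
```

```text
[ 0.48835849 -0.2424544   0.10899691] [ 0.24064476  0.33412752 -1.39170948]
```

View pics/w8.png

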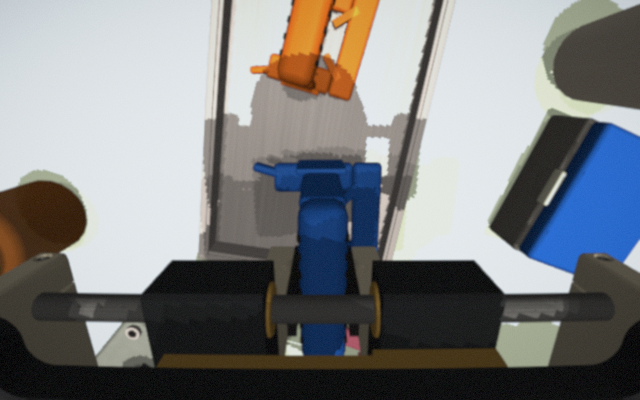

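View pics/s8.png

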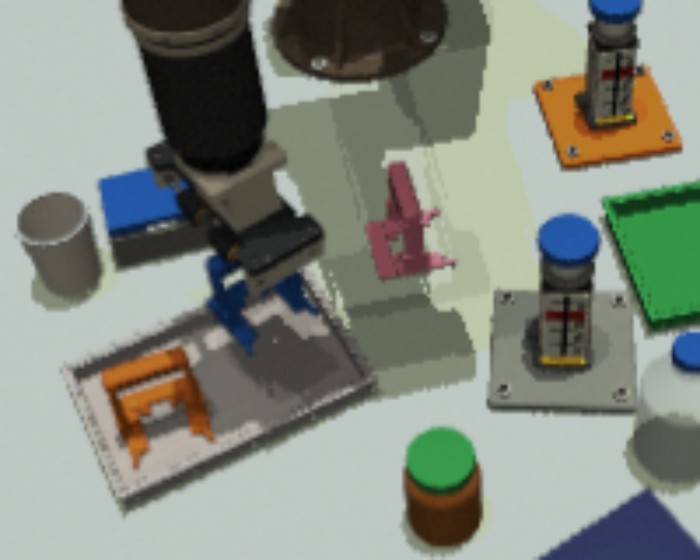

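Gripped: the opening is 22 mm and the carrier is lifted clear. Now I'll measure how it sits in the hand, and the neck more precisely.

Run:
```python
from h import *
from scipy.spatial.transform import Rotation as R
o=telemetry.get_obs();p=o["tool_pos"];r=R.from_euler("xyz",o["orientation"],degrees=True);c=calibration("wrist")
im=snapshot("wrist")[140:260,240:400]; cv2.imwrite("pics/w9.png",cv2.resize(im,None,fx=5,fy=5,interpolation=cv2.INTER_CUBIC))
t=snapshot("top");cv2.imwrite("pics/t9.png",t)
hsv=cv2.cvtColor(t,cv2.COLOR_BGR2HSV)
m=cv2.inRange(hsv,(100,120,90),(125,255,255))
n,l,s,ce=cv2.connectedComponentsWithStats(m)
for i in range(1,n):
    if s[i,4]>40: print("top",s[i],ce[i],onz("top",ce[i],.191)[:2])
t=snapshot("scene");hsv=cv2.cvtColor(t,cv2.COLOR_BGR2HSV)
m=cv2.inRange(hsv,(100,120,60),(125,255,255))
n,l,s,ce=cv2.connectedComponentsWithStats(m)
for i in range(1,n):
    if s[i,4]>60: print("scene",s[i],ce[i],onz("scene",ce[i],.187)[:2])
```

```text
top [192  88  13  14 134] [198.05223881  94.2238806 ] [0.87074074 0.45129879]
top [248  93  14  13 135] [255.06666667  98.94074074] [0.86043159 0.26189582]
top [433 100  38  27 870] [451.69195402 113.13563218] [ 0.83610548 -0.38043003]
top [296 133  10  10  86] [300.47674419 137.41860465] [0.73326815 0.10638075]
top [309 171  16  18 236] [316.72033898 179.82627119] [0.59492955 0.04813147]
top [623 205  17  34 463] [632.17062635 220.51835853] [ 0.50329652 -0.94598619]
top [392 221  12  17 101] [397.17821782 230.30693069] [ 0.44455569 -0.20604353]
top [243 268  18  18 261] [251.73180077 276.54022989] [0.28615746 0.23105599]
top [407 277  36  25 837] [424.14097969 288.85185185] [ 0.26999974 -0.28896195]
scene [ 84  16  23  49 114] [94.92105263 39.35087719] [-1.02608147 -0.82113594]
scene [144  20  17  16 214] [152.78504673  27.25233645] [-1.0389241  -0.48821129]
scene [ 30  28  20  18 207] [39.22705314 37.23188406] [-1.23149376 -1.16581697]
scene [349 125  14  12 126] [355.48412698 130.23809524] [0.2914892  0.23333707]
scene [209 178  23  20 304] [218.78947368 187.27960526] [ 0.40581699 -0.32969119]
scene [334 191  17  15 196] [341.98979592 198.1122449 ] [0.60071851 0.04744674]
scene [240 203  11  20  87] [243.86206897 212.54022989] [ 0.5459789  -0.27206327]
scene [489 221  14  14 133] [495.63157895 226.96992481] [0.88006833 0.45093974]
scene [372 225  12  11 102] [377.56862745 229.92156863] [0.75908278 0.10050563]
scene [435 236  15  15 145] [441.87586207 242.64137931] [0.86995411 0.26072373]
scene [  0 269  34  47 815] [ 16.5607362 287.9190184] [ 0.58754184 -0.96143026]
scene [330 271  56  25 411] [359.64476886 284.09245742] [ 0.90767756 -0.02659657]
scene [ 204  301   51   46 1316] [228.3381459  323.11018237] [ 0.89264501 -0.39057215]
```

View pics/w9.png

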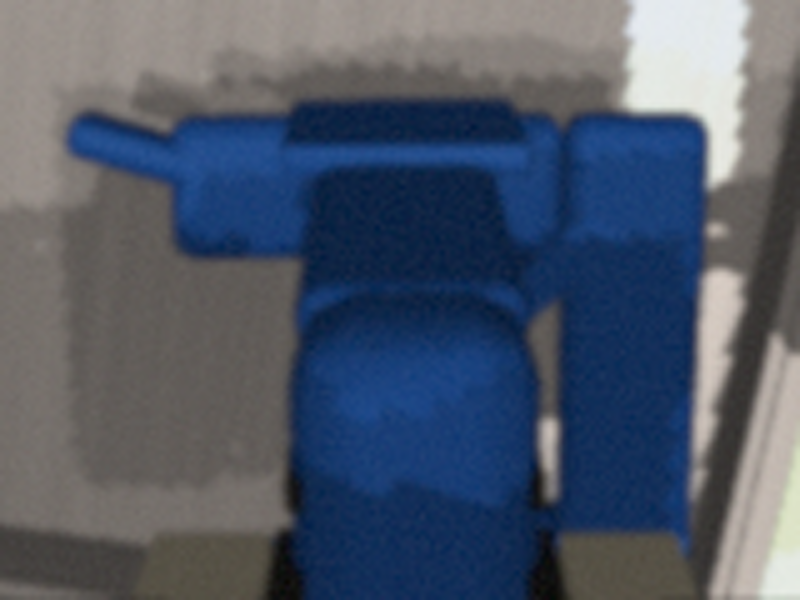

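Run:
```python
from h import *
from scipy.spatial.transform import Rotation as R
o=telemetry.get_obs();p=o["tool_pos"];r=R.from_euler("xyz",o["orientation"],degrees=True);c=calibration("wrist")
w=lambda u,v:(240+u/5,140+v/5)
for l,u,v,z in [("yoke back corner",703,118,.086),("same underside",703,118,.077),("mid edge",540,120,.086),("front block",178,122,.086),("arm foot top L",290,145,.086),("bar end",415,290,.172),("tip",70,135,.086)]:
    print(l,np.round(r.inv().apply(onz("wrist",w(u,v),z,c)-p)*1000,1))
```

```text
yoke back corner [41.9 39.2 19.6]
same underside [40.1 40.8 28.6]
mid edge [41.6 17.5 19.6]
front block [ 41.4 -30.5  19.5]
arm foot top L [ 38.3 -15.7  19.6]
bar end [ 44.8   0.9 -66.4]
tip [ 39.6 -44.9  19.5]
```

Request:
step_arm:
  plan: "1 0 0 -0.7 0 0 0;1 0 0 -1.2 0 0 0;1 0 0 -1.5 0 0 0;1 0 0 -1.5 0 0 0;1 0 0 -1.5 0 0 0;1 0 0 -1 0 0 0;1 0 0 -0.6 0 0 0;1 0 0 0 0 0 0"

```text
clock: 11.57
tool_pos: [0.4875, -0.2422, 0.1875]
orientation: [-179.9, -0.1, -71.1]
force: [0.4, 0.7, -1.7]
opening: 0.0216
```

Request:
step_arm:
  plan: "1 -1 -0.4 0 0 0 0;1 -2 -0.7 0 0 0 0;1 -2.4 -0.8 0 0 0 0;1 -2.4 -0.8 0 0 0 0;1 -2.4 -0.8 0 0 0 0;1 -2.4 -0.8 0 0 0 0;1 -2.4 -0.8 0 0 0 0;1 -2.4 -0.8 0 0 0 0;1 -2.4 -0.8 0 0 0 0;1 -2 -0.8 0 0 0 0;1 -1.4 -0.6 0 0 0 0;1 -0.6 -0.3 0 0 0 0"

```text
clock: 12.57
tool_pos: [0.4886, 0.0123, 0.1853]
orientation: [179.9, 0.0, -71.0]
force: [0.5, -0.4, -1.5]
opening: 0.0217
```

Request:
step_arm:
  plan: "1 0 0 0 0 0 0;1 0 0 0 0 0 0;1 0 0 0 0 0 0"

```text
clock: 12.82
tool_pos: [0.4889, 0.0098, 0.1858]
orientation: [179.9, -0.0, -71.1]
force: [0.7, 0.4, -2.0]
opening: 0.0219
```

Run:
```python
from h import *
from scipy.spatial.transform import Rotation as R
o=telemetry.get_obs();p=o["tool_pos"];print(p,o["orientation"],o["force"]);r=R.from_euler("xyz",o["orientation"],degrees=True)
d=np.array([.595,.0455,.188])-p; print("tool shift to neck cm",r.inv().apply(d)*100)
im=snapshot("wrist"); cv2.imwrite("pics/w10.png",im)
x,y=270,140
a=cv2.resize(snapshot("scene")[y:y+120,x:x+140],None,fx=5,fy=5,interpolation=cv2.INTER_CUBIC); cv2.imwrite("pics/s10.png",a)
```

```text
[0.48893851 0.00982615 0.18583704] [ 1.79946027e+02 -8.85026884e-04 -7.11342948e+01] [ 0.65273435  0.42311182 -1.96064904]
tool shift to neck cm [  0.05377096 -11.18968638  -0.22683645]
```

View pics/w10.png

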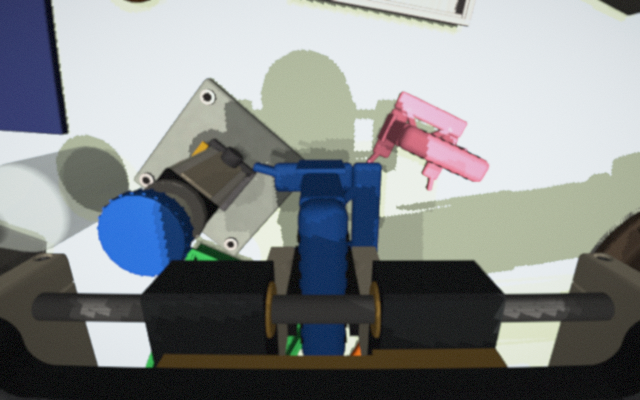

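View pics/s10.png

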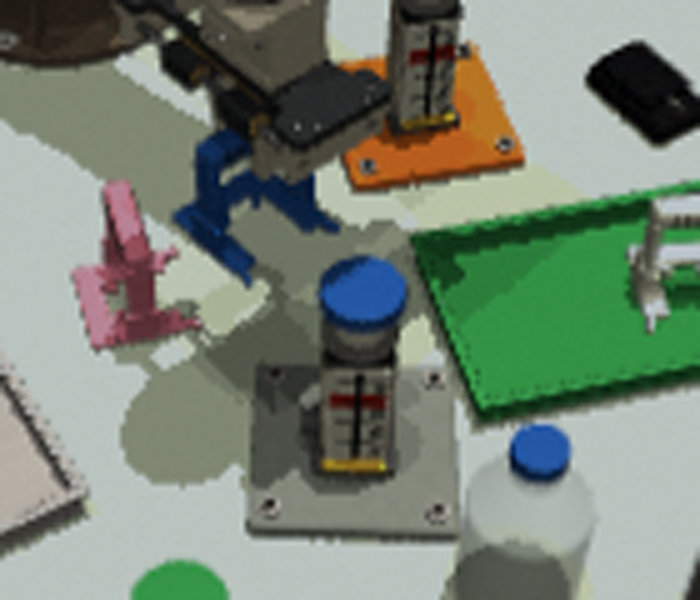

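The wrist view shows the collar top at about (140,232), left of the slot tips. I'll cast it onto z = 0.191 to cross-check the neck.

Run:
```python
from h import *
from scipy.spatial.transform import Rotation as R
o=telemetry.get_obs();p=o["tool_pos"];r=R.from_euler("xyz",o["orientation"],degrees=True);c=calibration("wrist")
im=cv2.imread("pics/w10.png");hsv=cv2.cvtColor(im,cv2.COLOR_BGR2HSV)
m=cv2.inRange(hsv,(100,120,170),(125,255,255)); m[:,:90]=0;m[:,215:]=0;m[290:]=0
cn=max(cv2.findContours(m,0,2)[0],key=cv2.contourArea)
P=np.array([onz("wrist",q[0],.191,c)[:2] for q in cn.astype(float)])
A=np.c_[2*P,np.ones(len(P))];s=np.linalg.lstsq(A,(P**2).sum(1),rcond=None)[0];print("collar circle",s[:2],np.sqrt(s[2]+s[:2]@s[:2]),cv2.boundingRect(cn))
mm=P.min(0),P.max(0);print(mm)
print("tool",r.inv().apply([s[0]-p[0],s[1]-p[1],0]))
```

```text
collar circle [0.6022256  0.04800391] 0.024983889430890954 (97, 195, 71, 82)
(array([0.57874157, 0.01947068]), array([0.62637522, 0.0748866 ]))
tool [ 1.07705466e-04 -1.19461030e-01 -5.47846577e-05]
```

Request:
step_arm:
  plan: "1 0 0 -0.3 0 0 0;1 0 -0.5 0 0 0 0;1 0 -1 0 0 0 0;1 0 -1 0 0 0 0;1 0 -1 0 0 0 0;1 0 -0.5 0 0 0 0;1 0 0 0 0 0 0;1 0 0 0 0 0 0"

```text
clock: 13.58
tool_pos: [0.5273, 0.0233, 0.1887]
orientation: [179.9, 0.0, -71.1]
force: [-0.5, -0.4, -1.8]
opening: 0.0218
```

Run:
```python
from h import *
o=telemetry.get_obs();p=o["tool_pos"];print(p,o["orientation"],o["force"])
im=snapshot("wrist")[140:320,60:400]; cv2.imwrite("pics/w11.png",cv2.resize(im,None,fx=2.3,fy=2.3,interpolation=cv2.INTER_CUBIC))
x,y=290,150
a=cv2.resize(snapshot("scene")[y:y+80,x:x+80],None,fx=7,fy=7,interpolation=cv2.INTER_CUBIC); cv2.imwrite("pics/s11.png",a)
```

```text
[0.52725881 0.02332289 0.18867274] [ 1.79927233e+02  1.72866349e-04 -7.11235117e+01] [-0.52883476 -0.36097375 -1.76896542]
```

View pics/w11.png

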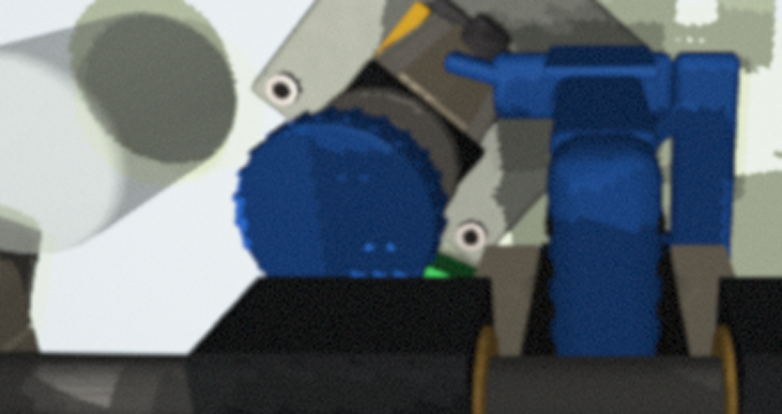

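View pics/s11.png

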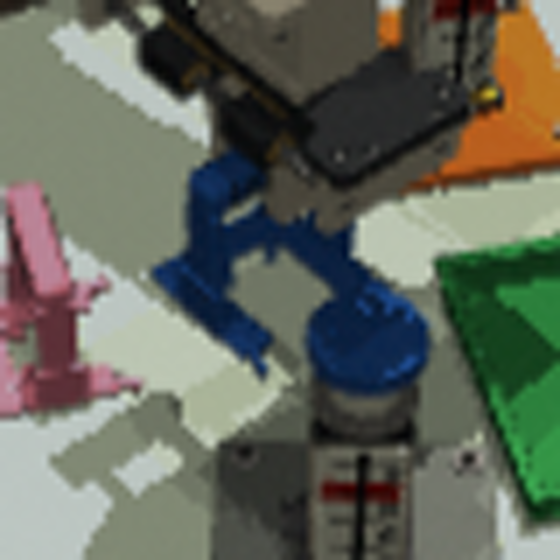

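Run:
```python
from h import *
from scipy.spatial.transform import Rotation as R
o=telemetry.get_obs();p=o["tool_pos"]; r=R.from_euler("z",o["orientation"][2]+90,degrees=True)
org=p+[0,0,-.032]
c=calibration("wrist")
for q in [(.046,-.037,.009),(.046,.037,.009),(-.042,-.042,.009),(0,-.042,.1)]:
    X=org+r.apply(q); print(q,"s11",np.round((proj("scene",X)-[290,150])*7),"w11",np.round((proj("wrist",X,c)-[60,140])*2.3))
for X in ([.595,.0455,.175],[.595,.0455,.191],[.595,.0455,.149]): print("neck s11",np.round((proj("scene",X)-[290,150])*7),"w11",np.round((proj("wrist",X,c)-[60,140])*2.3))
im=snapshot("wrist");hsv=cv2.cvtColor(im,cv2.COLOR_BGR2HSV)
```

```text
(0.046, -0.037, 0.009) s11 [262. 363.] w11 [445.  69.]
(0.046, 0.037, 0.009) s11 [378. 290.] w11 [460. 292.]
(-0.042, -0.042, 0.009) s11 [141. 264.] w11 [745.  52.]
(0, -0.042, 0.1) s11 [191. 182.] w11 [600. 151.]
neck s11 [355. 346.] w11 [361. 194.]
neck s11 [356. 324.] w11 [344. 215.]
neck s11 [353. 381.] w11 [385. 165.]
```

Run:
```python
from h import *
from scipy.spatial.transform import Rotation as R
o=telemetry.get_obs();p=o["tool_pos"]; r=R.from_euler("xyz",o["orientation"],degrees=True)
c=calibration("wrist")
im=snapshot("wrist");hsv=cv2.cvtColor(im,cv2.COLOR_BGR2HSV)
m=cv2.inRange(hsv,(100,100,60),(130,255,255)); m[:,:150]=0;m[:,262:]=0;m[258:]=0
cn=max(cv2.findContours(m,0,2)[0],key=cv2.contourArea);x,y,w,h=cv2.boundingRect(cn);print(x,y,w,h)
P=[q[0] for q in cn if q[0][1]<255]
P=np.array([r.inv().apply(onz("wrist",q.astype(float),.191,c)-p)[:2] for q in P])
A=np.c_[2*P,np.ones(len(P))];s=np.linalg.lstsq(A,(P**2).sum(1),rcond=None)[0];print("collar in tool",s[:2],"r",np.sqrt(s[2]+s[:2]@s[:2]))
P=P[P[:,0]>s[0]-.02];print("max x",P[:,0].max(),"y range",P[:,1].min(),P[:,1].max())
```

```text
161 186 92 72
collar in tool [ 0.00268189 -0.07312537] r 0.028764126705365854
max x 0.032426148313646465 y range -0.10307901000619653 -0.04409589671657021
```

Request:
step_arm:
  plan: "1 0 -0.5 0 0 0 0;1 0 -0.7 0 0 0 0;1 0 -0.7 0 0 0 0;1 0 -0.7 0 0 0 0;1 0 -0.7 0 0 0 0;1 0 -0.4 0 0 0 0;1 0 0 0 0 0 0"

```text
clock: 14.37
tool_pos: [0.5631, 0.0355, 0.1888]
orientation: [180.0, -0.0, -71.1]
force: [0.2, 0.2, -1.3]
opening: 0.022
```

Run:
```python
from h import *
o=telemetry.get_obs();p=o["tool_pos"];print(p,o["orientation"],o["force"],o["moment"])
im=snapshot("wrist")[140:320,60:400]; cv2.imwrite("pics/w12.png",cv2.resize(im,None,fx=2.3,fy=2.3,interpolation=cv2.INTER_CUBIC))
x,y=290,150
a=cv2.resize(snapshot("scene")[y:y+80,x:x+80],None,fx=7,fy=7,interpolation=cv2.INTER_CUBIC); cv2.imwrite("pics/s12.png",a)
```

```text
[0.56308066 0.03554539 0.18881506] [ 1.79969698e+02 -6.34751182e-03 -7.11173588e+01] [ 0.23102391  0.1815249  -1.25782899] [0.03880806 0.05948881 0.03339635]
```

View pics/w12.png

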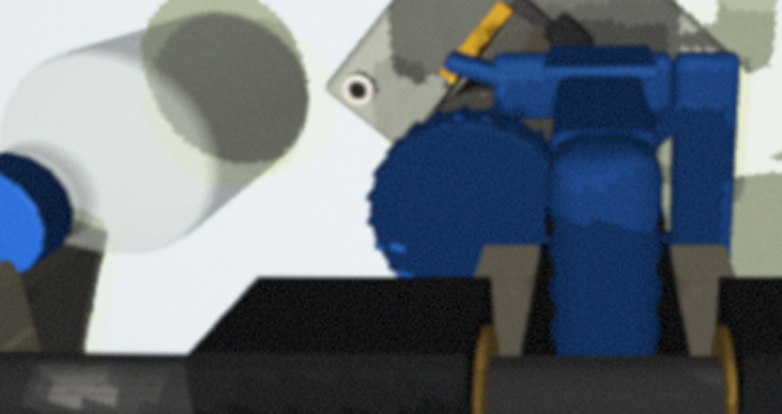

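View pics/s12.png

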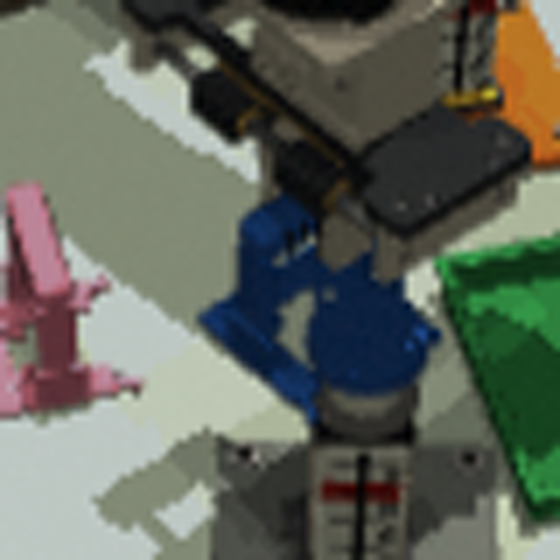

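The tips straddle the neck below the collar, at (310,415) and (435,335) in the scene crop, and no force shows. Continuing in.

Request:
step_arm:
  plan: "1 0 -0.5 0 0 0 0;1 0 -0.6 0 0 0 0;1 0 -0.6 0 0 0 0;1 0 -0.6 0 0 0 0;1 0 -0.5 0 0 0 0;1 0 -0.4 0 0 0 0;1 0 -0.2 0 0 0 0;1 0 0 0 0 0 0;1 0 0 0 0 0 0"

```text
clock: 15.22
tool_pos: [0.5943, 0.0462, 0.1891]
orientation: [180.0, 0.0, -71.1]
force: [-0.3, -0.6, -1.4]
opening: 0.0216
```

Run:
```python
from h import *
o=telemetry.get_obs();p=o["tool_pos"];print(p,o["orientation"],o["force"],o["moment"])
im=snapshot("wrist")[140:320,60:400]; cv2.imwrite("pics/w13.png",cv2.resize(im,None,fx=2.3,fy=2.3,interpolation=cv2.INTER_CUBIC))
x,y=290,150
a=cv2.resize(snapshot("scene")[y:y+80,x:x+80],None,fx=7,fy=7,interpolation=cv2.INTER_CUBIC); cv2.imwrite("pics/s13.png",a)
```

```text
[0.59428008 0.04622398 0.1890764 ] [ 1.79976307e+02  1.35322722e-03 -7.11187059e+01] [-0.33129175 -0.6273515  -1.44395655] [0.01252248 0.12271354 0.01349013]
```

View pics/w13.png

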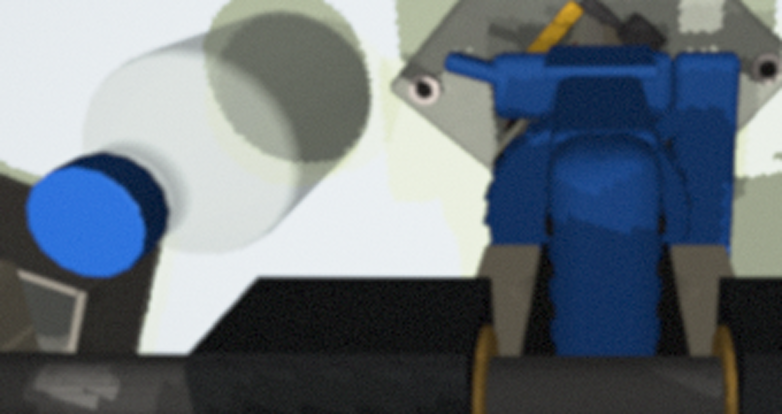

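View pics/s13.png

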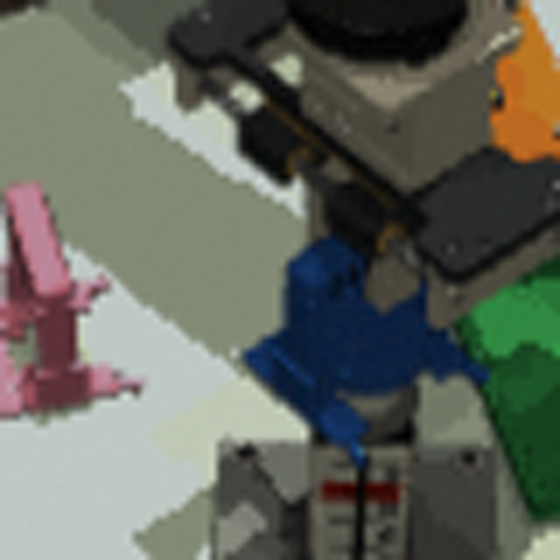

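The wrist view puts the collar about 4 mm ahead of the grip, so I'll go in 4 mm more, then start a slow lift.

Request:
step_arm:
  plan: "1 0 -0.2 0 0 0 0;1 0 -0.2 0 0 0 0;1 0 0 0 0 0 0;1 0 0 -0.2 0 0 0;1 0 0 -0.3 0 0 0;1 0 0 -0.3 0 0 0;1 0 0 -0.3 0 0 0;1 0 0 -0.3 0 0 0;1 0 0 -0.3 0 0 0;1 0 0 -0.2 0 0 0;1 0 0 -0.1 0 0 0;1 0 0 0 0 0 0"

```text
clock: 16.32
tool_pos: [0.5981, 0.0475, 0.2093]
orientation: [180.0, 0.0, -71.1]
force: [0.7, -0.1, -3.8]
opening: 0.0222
```

```bash
cat > look.py <<'E'
from h import *
import sys
o=telemetry.get_obs();p=o["tool_pos"];print(o["clock"],p,o["orientation"],o["force"],o["moment"],o["opening"])
x,y=310,170
a=cv2.resize(snapshot("scene")[y:y+70,x:x+60],None,fx=8,fy=8,interpolation=cv2.INTER_CUBIC); cv2.imwrite(f"pics/{sys.argv[1]}.png",a)
E
python3 look.py s14
```

```text
16.3167 [0.598083   0.04753421 0.20932094] [ 1.79997312e+02  5.38152678e-03 -7.11217864e+01] [ 0.69005288 -0.12490267 -3.75333784] [-0.05943451  0.05930175  0.00103734] 0.022243598630462866
```

View pics/s14.png

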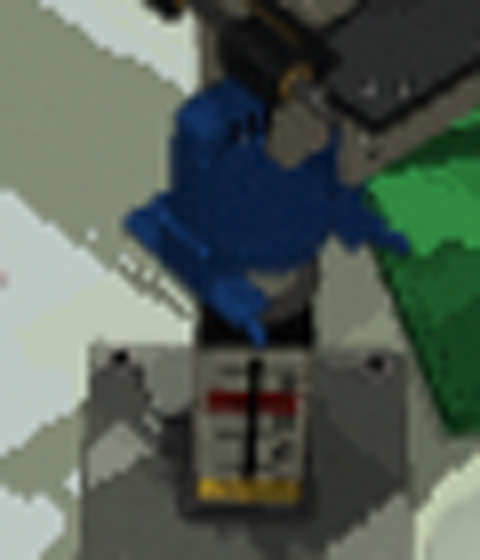

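The force rose by about 2.4 N, so contact was at z ≈ 0.198 as expected. The 15 N point should be at z ≈ 0.268.

Request:
step_arm:
  plan: "1 0 0 -0.2 0 0 0;1 0 0 -0.4 0 0 0;1 0 0 -0.4 0 0 0;1 0 0 -0.4 0 0 0;1 0 0 -0.4 0 0 0;1 0 0 -0.4 0 0 0;1 0 0 -0.4 0 0 0;1 0 0 -0.3 0 0 0;1 0 0 -0.1 0 0 0;1 0 0 0 0 0 0"

```text
clock: 17.2
tool_pos: [0.598, 0.0476, 0.2392]
orientation: [180.0, 0.0, -71.1]
force: [2.5, -0.4, -10.7]
opening: 0.0217
```

```bash
python3 look.py s15
```

```text
17.2 [0.59799755 0.04756075 0.23921537] [ 1.79984120e+02  1.29697737e-02 -7.11261646e+01] [  2.50408424  -0.3745395  -10.71707046] [-0.03577914 -0.55003266 -0.04142077] 0.021674416462663233
```

View pics/s15.png

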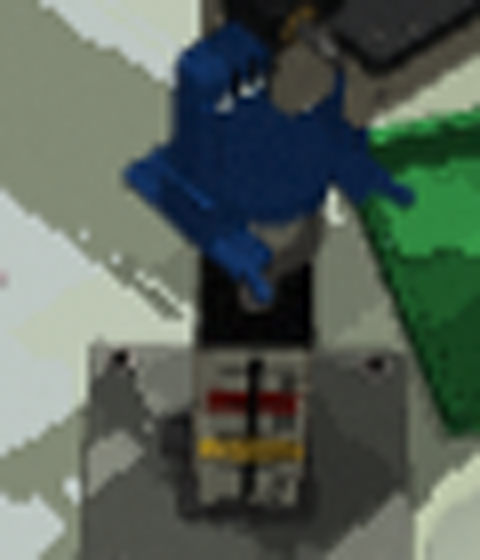

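The index is at row 449 and the red band at 402. Position, force and picture put the pull at 38–43 mm, so 27 mm more.

Request:
step_arm:
  plan: "1 0 0 -0.2 0 0 0;1 0 0 -0.4 0 0 0;1 0 0 -0.4 0 0 0;1 0 0 -0.4 0 0 0;1 0 0 -0.4 0 0 0;1 0 0 -0.4 0 0 0;1 0 0 -0.3 0 0 0;1 0 0 -0.2 0 0 0;1 0 0 0 0 0 0;1 0 0 0 0 0 0"

```text
clock: 18.08
tool_pos: [0.5979, 0.0476, 0.266]
orientation: [180.0, 0.0, -71.1]
force: [3.2, -0.7, -16.1]
opening: 0.0216
```

```bash
python3 look.py s16
```

```text
18.0833 [0.59794924 0.04755913 0.2659819 ] [ 1.79972967e+02  1.21421486e-02 -7.11209174e+01] [  3.208155    -0.65639896 -16.07878069] [ 0.03586755 -0.90810777 -0.02025389] 0.021631775109113342
```

View pics/s16.png

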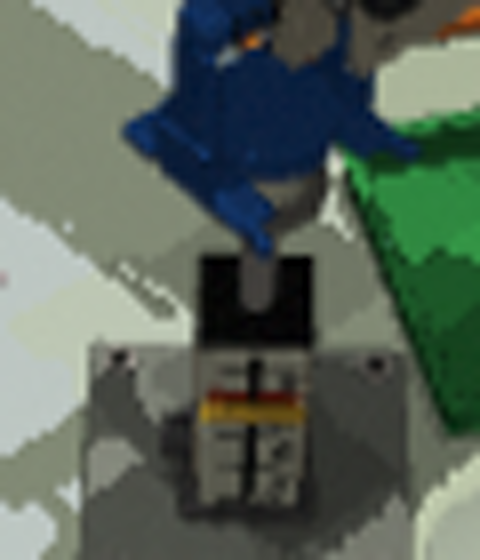

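Request:
step_arm:
  plan: "1 0 0 -0.2 0 0 0;1 0 0 0 0 0 0;1 0 0 0 0 0 0;1 0 0 0 0 0 0;1 0 0 0 0 0 0;1 0 0 0 0 0 0;1 0 0 0 0 0 0;1 0 0 0 0 0 0;1 0 0 0 0 0 0;1 0 0 0 0 0 0;1 0 0 0 0 0 0;1 0 0 0 0 0 0"

```text
clock: 19.13
tool_pos: [0.598, 0.0476, 0.2682]
orientation: [180.0, 0.0, -71.1]
force: [2.3, 0.7, -16.9]
opening: 0.022
```

Request:
step_arm:
  plan: "1 0 0 0 0 0 0;1 0 0 0 0 0 0;1 0 0 0 0 0 0;1 0 0 0 0 0 0"

```text
clock: 19.47
tool_pos: [0.5981, 0.0475, 0.2683]
orientation: [180.0, 0.0, -71.1]
force: [2.4, -0.1, -17.1]
opening: 0.0217
```

```bash
python3 look.py s17
python3 - <<'E'
from h import *
im=snapshot("wrist")[0:260,160:420]; cv2.imwrite("pics/w17.png",cv2.resize(im,None,fx=2.3,fy=2.3,interpolation=cv2.INTER_CUBIC))
E
```

```text
19.4667 [0.59806209 0.04753227 0.26826354] [ 1.79994191e+02  2.97296226e-03 -7.11183256e+01] [  2.39753944  -0.1494836  -17.13199559] [ 0.20473984 -0.47181724 -0.07362595] 0.02167144942690433
```

View pics/s17.png

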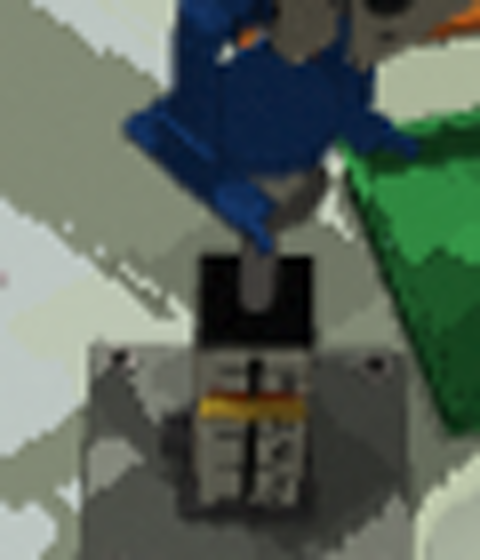

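View pics/w17.png

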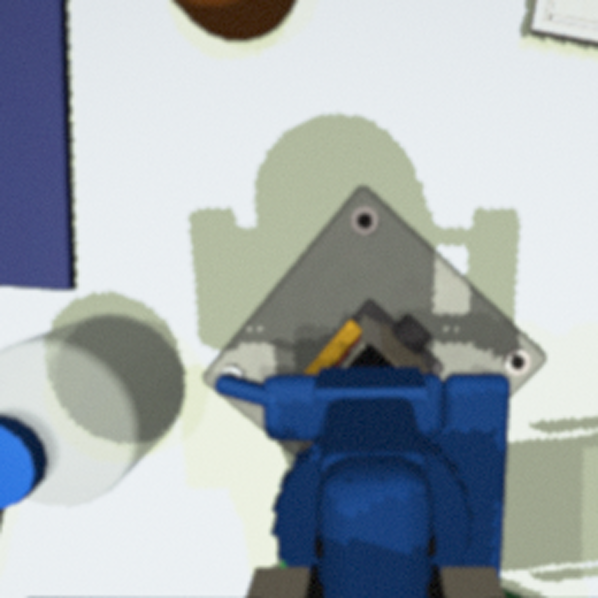

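The index (row 407) stands in the red band (390–412). Position gives 70 mm, force 73 mm and the picture about 67 mm, all inside the band. I'll hold briefly, then ease down.

Request:
step_arm:
  plan: "1 0 0 0 0 0 0;1 0 0 0 0 0 0;1 0 0 0 0 0 0;1 0 0 0.1 0 0 0;1 0 0 0.2 0 0 0;1 0 0 0.3 0 0 0;1 0 0 0.4 0 0 0;1 0 0 0.4 0 0 0;1 0 0 0.4 0 0 0;1 0 0 0.4 0 0 0;1 0 0 0.4 0 0 0;1 0 0 0.4 0 0 0"

```text
clock: 20.57
tool_pos: [0.5983, 0.0475, 0.2384]
orientation: [-180.0, -0.0, -71.1]
force: [0.5, 0.3, -9.6]
opening: 0.0219
```

Request:
step_arm:
  plan: "1 0 0 0.4 0 0 0;1 0 0 0.4 0 0 0;1 0 0 0.4 0 0 0;1 0 0 0.4 0 0 0;1 0 0 0.4 0 0 0;1 0 0 0.4 0 0 0;1 0 0 0.4 0 0 0;1 0 0 0.4 0 0 0;1 0 0 0.3 0 0 0;1 0 0 0.2 0 0 0;1 0 0 0.1 0 0 0;1 0 0 0 0 0 0"

```text
clock: 21.57
tool_pos: [0.5986, 0.0475, 0.2005]
orientation: [-180.0, -0.0, -71.1]
force: [0.1, 0.3, -2.0]
opening: 0.0218
```

Request:
step_arm:
  plan: "1 0 0 0.1 0 0 0;1 0 0 0.2 0 0 0;1 0 0 0.2 0 0 0;1 0 0 0 0 0 0;1 0 0 0 0 0 0"

```text
clock: 21.98
tool_pos: [0.5981, 0.0475, 0.1952]
orientation: [180.0, -0.0, -71.1]
force: [0.5, -0.4, -0.9]
opening: 0.0221
```

```bash
python3 look.py s18
```

```text
21.9833 [0.59814532 0.04750769 0.19518164] [ 1.79994138e+02 -3.04097825e-03 -7.11188505e+01] [ 0.50041131 -0.37617948 -0.94314437] [ 0.01149819  0.11206273 -0.0246035 ] 0.022135924189750234
```

View pics/s18.png

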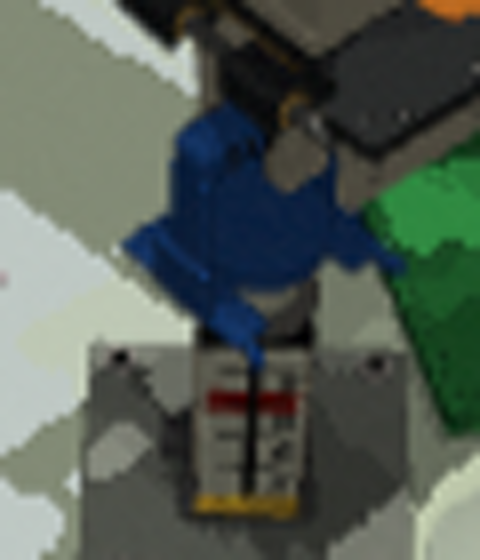

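The gauge is back at rest, with the index at row 505. I'll lower to mid-gap and draw straight off.

Request:
step_arm:
  plan: "1 0 0 0.3 0 0 0;1 0 0 0.3 0 0 0;1 0 0 0 0 0 0;1 0 0.5 0 0 0 0;1 0 0.8 0 0 0 0;1 0 0.8 0 0 0 0;1 0 0.8 0 0 0 0;1 0 0.8 0 0 0 0;1 0 0.8 0 0 0 0;1 0 1 0 0 0 0;1 0 1 0 0 0 0;1 0 1 0 0 0 0"

```text
clock: 23.03
tool_pos: [0.5261, 0.0229, 0.1894]
orientation: [-180.0, 0.0, -71.1]
force: [0.2, 0.4, -1.8]
opening: 0.0219
```

Request:
step_arm:
  plan: "1 0 1.2 0 0 0 0;1 0 1.2 0 0 0 0;1 0 1.2 0 0 0 0;1 0 1.2 0 0 0 0;1 0 0.8 0 0 0 0;1 0 0.4 0 0 0 0;1 0 0 0 0 0 0"

```text
clock: 23.62
tool_pos: [0.4698, 0.0036, 0.1896]
orientation: [-180.0, 0.0, -71.1]
force: [0.7, 0.1, -1.3]
opening: 0.0216
```

```bash
python3 look.py s19
python3 - <<'E'
from h import *
from scipy.spatial.transform import Rotation as R
o=telemetry.get_obs();p=o["tool_pos"];r=R.from_euler("xyz",o["orientation"],degrees=True)
print(r.inv().apply(np.array([.526,.225,.189])-p)*100)
t=snapshot("top")[150:300,190:350];cv2.imwrite("pics/t19.png",cv2.resize(t,None,fx=4.5,fy=4,interpolation=cv2.INTER_CUBIC))
E
```

```text
23.6167 [0.46977689 0.00362705 0.18963966] [-1.79954121e+02  4.86047369e-03 -7.11157399e+01] [ 0.67861644  0.08063738 -1.32636054] [0.02314944 0.12596165 0.0203095 ] 0.021643423214495458
[-19.12619594 -12.41821973   0.07037406]
```

View pics/s19.png

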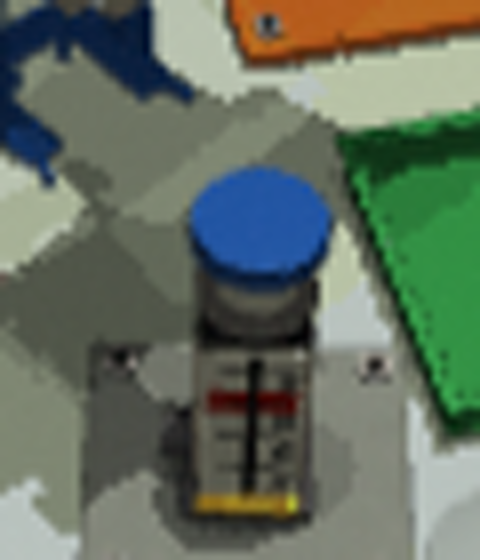

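View pics/t19.png

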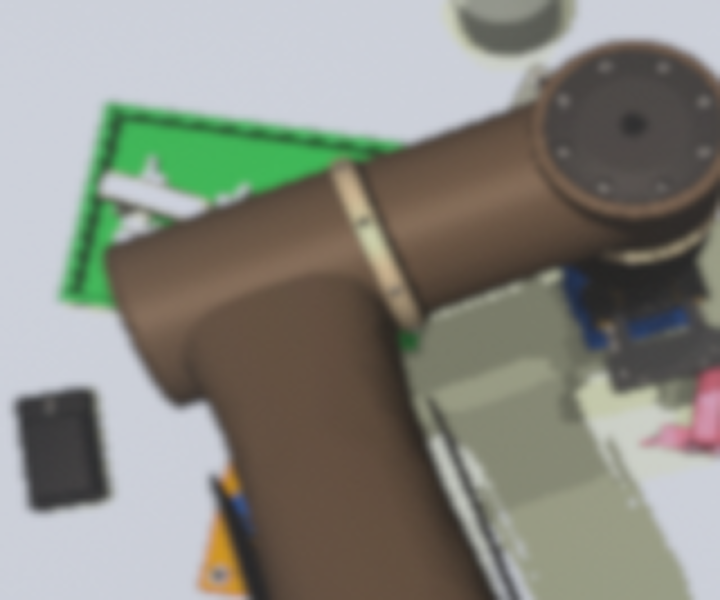

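Request:
step_arm:
  plan: "1 -0.8 -0.5 0 0 0 0;1 -1.6 -1 0 0 0 0;1 -2 -1.3 0 0 0 0;1 -2 -1.3 0 0 0 0;1 -2 -1.3 0 0 0 0;1 -2 -1.3 0 0 0 0;1 -2 -1.3 0 0 0 0;1 -2 -1.3 0 0 0 0;1 -2 -1.3 0 0 0 0;1 -1.6 -1 0 0 0 0;1 -0.8 -0.5 0 0 0 0;1 -0.3 -0.3 0 0 0 0"

```text
clock: 24.72
tool_pos: [0.5262, 0.2263, 0.1886]
orientation: [179.9, -0.0, -71.0]
force: [0.8, -0.2, -1.2]
opening: 0.0218
```

Request:
step_arm:
  plan: "1 0 0 0 0 0 4;1 0 0 0 0 0 6;1 0 0 0 0 0 6;1 0 0 0 0 0 6;1 0 0 0 0 0 4;1 0 0 0 0 0 0;1 0 0 0 0 0 0"

```text
clock: 25.3
tool_pos: [0.5259, 0.2242, 0.1893]
orientation: [180.0, -0.0, -97.0]
force: [-0.3, -0.5, -1.8]
opening: 0.0217
```

Run:
```python
from h import *
o=telemetry.get_obs();print(o["tool_pos"],o["orientation"],o["force"])
c=calibration("wrist");np.save("c20.npy",c,allow_pickle=True)
im=snapshot("wrist");cv2.imwrite("pics/w20.png",im)
a=snapshot("scene")[120:270,310:450];cv2.imwrite("pics/s20.png",cv2.resize(a,None,fx=4,fy=4,interpolation=cv2.INTER_CUBIC))
```

```text
[0.52592736 0.224193   0.18930554] [ 1.79996755e+02 -3.60706633e-03 -9.70127081e+01] [-0.33739085 -0.49856702 -1.76844011]
```

View pics/w20.png

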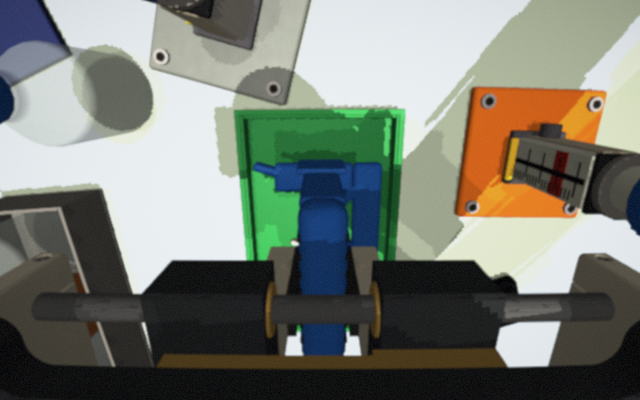

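View pics/s20.png

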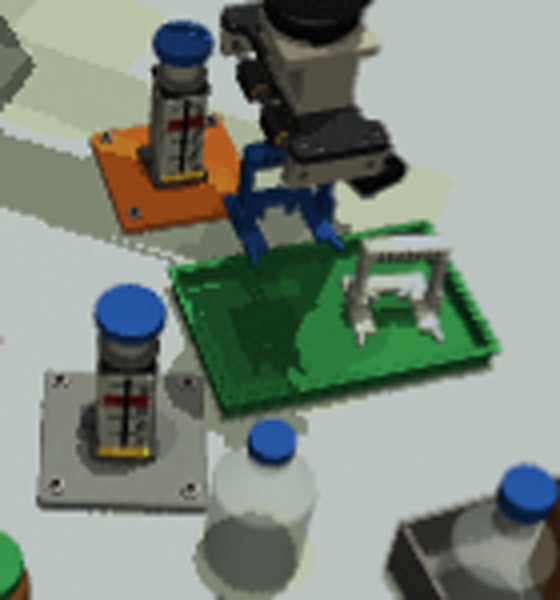

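The tray's near end in the wrist view runs from (236,112) to (405,109), and the carrier hangs over the free half. I'll check the tray end by casting those corners.

Run:
```python
from h import *
c=np.load("c20.npy",allow_pickle=True).item()
a=onz("wrist",(236,112),.028,c);b=onz("wrist",(405,109),.028,c);print(a,b,np.linalg.norm(a-b))
m=(a+b)/2;d=(a-b)/np.linalg.norm(a-b); yax=np.array([-d[1],d[0],0]);print("yaw",np.degrees(np.arctan2(d[1],d[0])),"free half",m+yax*.073)
```

```text
[0.60738899 0.14493542 0.028     ] [0.43128951 0.16356919 0.028     ] 0.17708259818676514
yaw -6.0402136132123845 free half [0.52702078 0.22684703 0.028     ]
```

The free-half centre agrees at (0.527,0.227), against a carrier at (0.526,0.224). Lowering.

Request:
step_arm:
  plan: "1 0 0 1 0 0 0;1 0 0 1.6 0 0 0;1 0 0 1.6 0 0 0;1 0 0 1.6 0 0 0;1 0 0 1.6 0 0 0;1 0 0 1.6 0 0 0;1 0 0 1.6 0 0 0;1 0 0 1.4 0 0 0;1 0 0 1.2 0 0 0;1 0 0 0.8 0 0 0;1 0 0 0.6 0 0 0;1 0 0 0.4 0 0 0"

```text
clock: 26.4
tool_pos: [0.5257, 0.2245, 0.0384]
orientation: [180.0, -0.0, -97.1]
force: [-0.2, -0.8, -1.8]
opening: 0.0215
```

Request:
step_arm:
  plan: "1 0 0 0.2 0 0 0;1 0 0 0 0 0 0;1 0 0 0 0 0 0"

```text
clock: 26.65
tool_pos: [0.5262, 0.2249, 0.0377]
orientation: [-180.0, 0.0, -97.1]
force: [-0.4, 0.2, -2.0]
opening: 0.0218
```

Request:
step_arm:
  plan: "1 0 0 0.1 0 0 0;1 0 0 0.1 0 0 0;1 0 0 0 0 0 0;1 0 0 0 0 0 0"

```text
clock: 26.98
tool_pos: [0.5264, 0.2251, 0.0359]
orientation: [-179.9, 0.0, -97.1]
force: [0.9, 1.0, 2.2]
opening: 0.0216
```

The force changed sign, so the carrier is on the floor. Releasing and backing straight up.

Request:
step_arm:
  plan: "2.6 0 0 0 0 0 0;3.2 0 0 0 0 0 0;4 0 0 0 0 0 0;6 0 0 0 0 0 0;8.76 0 0 0 0 0 0;8.76 0 0 0 0 0 0;8.76 0 0 0 0 0 0;8.76 0 0 0 0 0 0;8.76 0 0 0 0 0 0;8.76 0 0 0 0 0 0"

```text
clock: 27.82
tool_pos: [0.526, 0.2247, 0.0353]
orientation: [-180.0, -0.0, -97.1]
force: [-0.8, -0.4, -0.7]
opening: 0.0801
```

Request:
step_arm:
  plan: "8.76 0 0 -0.5 0 0 0;8.76 0 0 -1 0 0 0;8.76 0 0 -1.5 0 0 0;8.76 0 0 -2 0 0 0;8.76 0 0 -2 0 0 0;8.76 0 0 -2 0 0 0;8.76 0 0 -2 0 0 0;8.76 0 0 -2 0 0 0;8.76 0 0 -2 0 0 0;8.76 0 0 -2 0 0 0;8.76 0 0 -1 0 0 0;8.76 0 0 0 0 0 0"

```text
clock: 28.82
tool_pos: [0.5272, 0.2254, 0.2187]
orientation: [-179.8, 0.2, -97.1]
force: [0.5, -0.3, 0.3]
opening: 0.0876
```

Run:
```python
from h import *
o=telemetry.get_obs();print(o["clock"],o["tool_pos"],o["force"],o["opening"])
c=calibration("wrist");np.save("c21.npy",c,allow_pickle=True)
im=snapshot("wrist");cv2.imwrite("pics/w21.png",im)
a=snapshot("scene")[120:310,180:450];cv2.imwrite("pics/s21.png",cv2.resize(a,None,fx=2.9,fy=2.9,interpolation=cv2.INTER_CUBIC))
```

```text
28.8167 [0.52719658 0.22538995 0.21870281] [ 0.49219209 -0.27453048  0.34962315] 0.08761853299131207
```

View pics/w21.png

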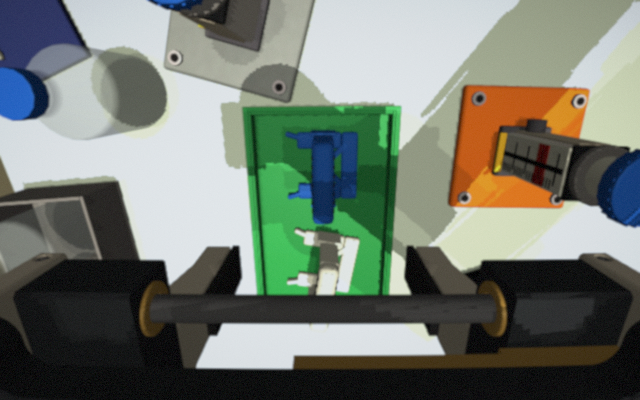

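View pics/s21.png

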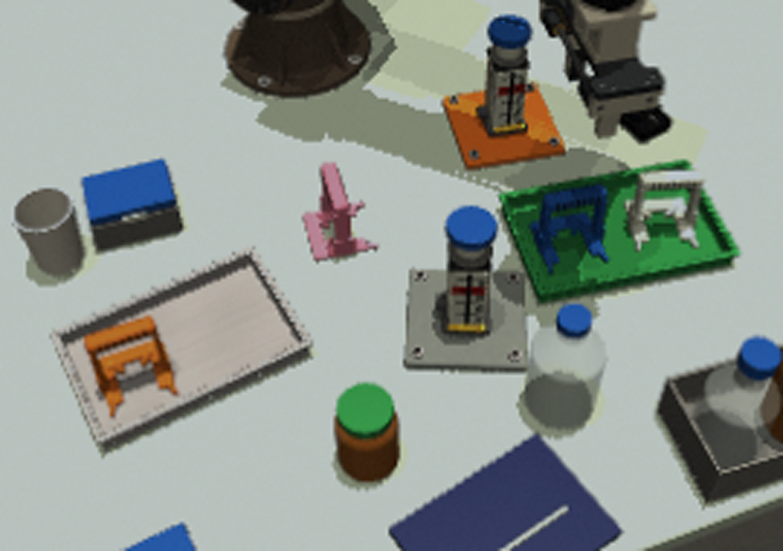

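The wrist view shows the carrier upright in the free half (bar at about (322,178), yoke rows 132–200) and clear of the white carrier. The gauge index is at zero, everything else is in place and the gripper is clear. Handing in.

Run:
```python
from h import *
c=np.load("c21.npy",allow_pickle=True).item()
for q in [(357,132),(357,198),(287,134),(289,193)]: print(onz("wrist",q,.013,c))
print(workorder.close_job())
```

```text
[0.48158854 0.18833919 0.013     ]
[0.48922694 0.2708355  0.013     ]
[0.5651183  0.18034195 0.013     ]
[0.57415744 0.25365469 0.013     ]
the job is handed in; nothing more can be done
None
```

I proof-tested the blue carrier and stood it in the free half of the green tray, then handed the job in at about 29 s; no verdict came back.

- **Pull test:** the yoke went in under the collar and I lifted until the index stood in the red band, holding for about 1.6 s. Position put the pull at about 70 mm, force at 73 mm and the scene picture at about 67 mm; all three are inside the band.
- **Easing back:** I let the gauge down at about 50 mm/s, and the index returned to its rest mark before I drew the carrier off.
- **Final placement:** the last pictures show the carrier upright. Its slot centre is at about (0.527, 0.224), and I measured the middle of the free half as (0.526–0.527, 0.225–0.227). The gauge is at zero and the gripper is clear.
- **Everything else:** by eye, nothing else in the scene has moved; I did not re-measure each object.

**What went wrong or disagreed:**
- **First grasp:** it closed above the grip and missed without touching anything.
- **Fingertip offset:** the pictures showed the fingertips about 39 mm short of the reported TCP, contrary to the stated geometry. I corrected for this, and the second grasp held.
- **Neck position:** the cameras differed by about 4–7 mm, so I relied on the wrist view for the insertion.

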